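# Set out the nursery pots from the railed cabinet shelf

### The arm

A 6-joint arm with a two-finger parallel gripper is mounted at the origin on the work surface. World frame = base frame: x ahead of the robot, y to its left, z up, the work surface at z = 0. Lengths are in m, angles in rad, forces in N, time in s.
With the tool pointing down it reaches from about 0.425 to 0.95 m from the base axis. Payload 3.5 kg.
Tool frame: the origin (TCP) lies at the very end of the fingers, on their centre line; the grasp point (between the pads) lies ctrl.grip_point_offset behind it (ctrl.grip_point_offset is the distance from the TCP to the grasp point, in m); z points along the fingers, y is the direction in which the jaws open and shut (so a half turn about z gives the same grasp; the last joint's range is limited). The gripper opens to 85 mm and grips with 20 to 120 N. Pads are 22 mm wide; open, the fingers measure 114 mm over their backs; the gripper's body (76 mm by 85 mm) begins 54 mm behind the grasp point. The pads swing forward as they close: fully open they stand 13 mm farther back than shut.
Start: joints at [-0.15, 0.286, 1.577, -0, 1.279, -0.15], TCP at [0.675, 0, 0.231] pointing down, gripper open.
Joint ranges: [-2.77, 2.77], [-0.9, 2.22], [0.21, 2.48], [-1.53, 4.67], [0.24, 2.81], [-2.84, 2.84]. Speed limits (rad/s): [2.79, 2.79, 3.14, 3.14, 3.14, 3.14].

### API

Orientations are given as a unit quaternion [x, y, z, w].
In Python, from plant import telemetry, imaging, ticket, finder, ctrl gives the robot as it stands. The module is installed in compiled form; this text tells all that it offers.
- The arm moves only by the shell command python3 -m crank 'ROWS' [FORCE]. ROWS is JSON, a list of rows, each a list of 7 numbers: the shift along the tool's x, y, z scaled (see below), then the turn, a rotation vector about the tool's x, y, z scaled (see below), then the opening, from 0 (shut) to 1 (fully open). A call has 1 to 12 rows; each row is the pose to reach, as a shift and turn from the pose commanded when the call began, along the tool's axes at that moment; what a row does not reach only later rows make up. The controller multiplies each number of a shift by 0.15 m and each number of a turn by 90 degrees. A row lasts 1/10 s, in which the tool goes at most 50 mm and 8.59 degrees, less where a joint would pass 70% of its speed; a pose out of reach is approached as far as the arm can. A call with a number of a shift or a turn outside -1 to 1 is refused whole. A call with a gripper value outside its range is refused whole. The fingers move at their own pace and stop on an object; FORCE is the grip in N (left out, the last holds). Time passes only in rows, so rows that repeat a pose let the fingers close. It gives the time, the measured TCP pose, the force and the opening at its end, in the units of the state.
- telemetry.get_state(): the state, without advancing time (a new reading comes with each control period).
- imaging.read_camera(name): name is "scene" or "side" or "wrist"; returns a dict with "pixels" (420x560x3 uint8, red, green, blue), "vfov" (degrees; the focal length in pixels is half the picture's height over the tangent of half this angle, whatever the lens; pixels are square), "cx", "cy" (the principal point, pixels), "rvec" (rotation vector, rad) and "tvec" (3), from world to camera coordinates, as OpenCV has them. Camera axes: x right, y down, z forward; pixel columns grow to the right and rows downward; lengths in m; the calibration is good to about 2 mm. A picture is of the moment at which its call begins. There is no depth.
- ticket.sign_off(): hands the job in, once; it reports no verdict.
Trained networks look in a picture, given as the dict that the camera call returned (one of the last four; its "shot" number tells which), for a name from the list of things; names that differ only in an ending like _2 or _b are one class to them, and where a whole thing is asked for, a point or a joint stands for the part that bears it (a point fixed in the world has none). Each returns a list of dicts, best first, with "confidence" (0 to 1); they miss things now and then, are a little off and sometimes report something else, mostly with a low value. They report only what shows in the picture. A call takes as long as a camera call.
- finder.masks_of(label, picture): "pixels" (420x560 bool, what is visible of it) and "extent" ([left, top, right, bottom] in pixels, round what is visible of it).
- finder.pinpoint(label, picture): "location" ([row, column] in pixels: a listed point, or the origin of a listed thing).
The state is a dict: "time": time; "qpos": joint angles; "dq": joint speeds; "joint_efforts": joint torques, N m; "eef_pos": TCP position; "tcp_rot": TCP orientation; "contact_force": force on the tool from outside, world axes, zero at the start; "wrist_torque": the same for the moment, N m; "opening": opening from 0.0 (shut) to 1.0 (fully open).
Only numpy, scipy, OpenCV 4.12 (cv2) and the standard library are available. Lean on these libraries where they do the work, as an engineer would, in place of code of your own. Each camera call takes 0.05 s, during which the arm holds its last target.

### The job

One of the two wooden trays has the round wooden teether ring lying in it: that is the changing tray. Swing the little cabinet's door wide open, well past square, lift every pot up over the rail at the front of the shelf and out, and stand them all upright in the changing tray beside the ring; when the last one is in, shut the cabinet door. Keep the ring and the rattle each in its own tray, and do not disturb the glass bottle, the baby monitor or the cream tube.

Things in the scene. Friction and masses are not known exactly. Their poses are not given: they have to be found in the camera images.
- cabinet: small fixed cabinet, 140 mm deep (its x), 216 mm wide (its y), 192 mm high; origin at the centre of its underside; -x is its front, with the door. Side walls, inner faces at y = +-98 mm, rise 90 mm above the dresser. Above it is open except for a strip of top board on two posts (x = +50 to +70 mm) over the back: x = +40 to +70 mm, its underside 150 mm above the shelf floor, under which back-row pots stand partly
- shelf (a point): centre of the cabinet's shelf floor, 30 mm above the dresser, axes as the cabinet's. Thin rails 20 mm high divide it into four bays, 57 mm (x) by 55 mm (y), centred at x = -31 mm (front row) or +31 mm (back row), y = -42 or +42 mm; a bay holds one pot or none
- front_rail (a point): middle of the top edge of the shelf's front retaining rail, 62 mm above the dresser and 32 mm above the shelf floor; the rail runs along the cabinet's y, 6 mm thick, at x = -60 to -66 mm
- door (a joint): angle of the cabinet door: 0 is shut, grows as it swings open, stops at 2.0; it starts ajar. Light hinge with a little friction; stays where it is left. Upright hinge on the cabinet's +y side
- door_hinge (a point): on the door's upright hinge axis, at the height of its top edge (90 mm above the dresser); in the cabinet's frame at x = -77, y = +107 mm. The door is a flat panel 12 mm thick, centred on a plane through the axis, from 2 to 210 mm from the axis, 84 mm high; shut, it lies along the cabinet's front. The small brass knob near its free edge is only for show
- door_top (a point): middle of the panel's top edge, 140 mm from the hinge axis, moving with the door; the 12 mm panel can be pinched here from above at any angle, shut or open
- cream_pot: white pot with blue lid; a round pot 48 mm in diameter and 76 mm tall with its lid (the lid is fixed and as wide as the body), about 0.16 kg, bottom-heavy; origin at the centre of its underside, z up its axis. May be absent
- swab_pot: yellow pot with white lid; a round pot 50 mm in diameter and 76 mm tall with its lid (the lid is fixed and as wide as the body), about 0.16 kg, bottom-heavy; origin at the centre of its underside, z up its axis. May be absent
- balm_pot: amber pot with black lid; a round pot 46 mm in diameter and 76 mm tall with its lid (the lid is fixed and as wide as the body), about 0.16 kg, bottom-heavy; origin at the centre of its underside, z up its axis. May be absent
- dummy_pot: green pot with wooden lid; a round pot 48 mm in diameter and 76 mm tall with its lid (the lid is fixed and as wide as the body), about 0.16 kg, bottom-heavy; origin at the centre of its underside, z up its axis. May be absent
- left_tray: open wooden tray on the robot's left (+y), fixed, 200 mm (its x) by 180 mm (its y), 5 mm walls 28 mm high, inner floor 5 mm above its origin; origin at the centre of its underside, +x points away from the robot
- right_tray: open wooden tray on the robot's right (-y), fixed, 200 mm (its x) by 180 mm (its y), 5 mm walls 28 mm high, inner floor 5 mm above its origin; origin at the centre of its underside, +x points away from the robot
- teether_ring: loose flat wooden ring, 64 mm outer and 40 mm inner diameter, 14 mm high, lying in one of the two trays near its robot-side wall; origin at the centre of its underside
- rattle: small loose rattle with a red grip and yellow ends, 58 mm long, 22 mm thick, lying in the other tray; origin at its middle underside
- glass_bottle: clear closed glass bottle, 58 mm in diameter, 150 mm tall, behind the cabinet on the left; a bystander; origin at the centre of its underside
- monitor: white baby monitor camera, a ball head on a foot 72 mm across, 111 mm high, behind the cabinet on the right; a bystander; origin at the centre of its underside
- cream_tube: white tube with blue cap lying on the dresser in front, about 121 mm long (its x), 34 mm high; a bystander; origin under its middle

How it is judged:
On the way, in this order (a step that is already met when the one before it is completed fails the run):
1. the cabinet door is swung wide open (value of joint door above 1.6 rad), for 0.2 s.
2. every pot stands released in the tray that holds the teether ring, the door still open ((((x of teether_ring in the frame of left_tray between -0.095 and 0.095 m and y of teether_ring in the frame of left_tray between -0.085 and 0.085 m and z of teether_ring in the frame of left_tray below 0.02 m) and (x of rattle in the frame of right_tray between -0.095 and 0.095 m and y of rattle in the frame of right_tray between -0.085 and 0.085 m and z of rattle in the frame of right_tray below 0.02 m) and (x of cream_pot in the frame of left_tray between -0.095 and 0.095 m and y of cream_pot in the frame of left_tray between -0.085 and 0.085 m and z of cream_pot in the frame of left_tray below 0.02 m and angle between cream_pot's own z axis and vertical below 0.15 rad and linear speed of cream_pot below 0.03 m/s and contact force between cream_pot and the fingers below 0.05 N) and (x of swab_pot in the frame of left_tray between -0.095 and 0.095 m and y of swab_pot in the frame of left_tray between -0.085 and 0.085 m and z of swab_pot in the frame of left_tray below 0.02 m and angle between swab_pot's own z axis and vertical below 0.15 rad and linear speed of swab_pot below 0.03 m/s and contact force between swab_pot and the fingers below 0.05 N) and (x of balm_pot in the frame of left_tray between -0.095 and 0.095 m and y of balm_pot in the frame of left_tray between -0.085 and 0.085 m and z of balm_pot in the frame of left_tray below 0.02 m and angle between balm_pot's own z axis and vertical below 0.15 rad and linear speed of balm_pot below 0.03 m/s and contact force between balm_pot and the fingers below 0.05 N) and (x of dummy_pot in the frame of left_tray between -0.095 and 0.095 m and y of dummy_pot in the frame of left_tray between -0.085 and 0.085 m and z of dummy_pot in the frame of left_tray below 0.02 m and angle between dummy_pot's own z axis and vertical below 0.15 rad and linear speed of dummy_pot below 0.03 m/s and contact force between dummy_pot and the fingers below 0.05 N)) or ((x of teether_ring in the frame of right_tray between -0.095 and 0.095 m and y of teether_ring in the frame of right_tray between -0.085 and 0.085 m and z of teether_ring in the frame of right_tray below 0.02 m) and (x of rattle in the frame of left_tray between -0.095 and 0.095 m and y of rattle in the frame of left_tray between -0.085 and 0.085 m and z of rattle in the frame of left_tray below 0.02 m) and (x of cream_pot in the frame of right_tray between -0.095 and 0.095 m and y of cream_pot in the frame of right_tray between -0.085 and 0.085 m and z of cream_pot in the frame of right_tray below 0.02 m and angle between cream_pot's own z axis and vertical below 0.15 rad and linear speed of cream_pot below 0.03 m/s and contact force between cream_pot and the fingers below 0.05 N) and (x of swab_pot in the frame of right_tray between -0.095 and 0.095 m and y of swab_pot in the frame of right_tray between -0.085 and 0.085 m and z of swab_pot in the frame of right_tray below 0.02 m and angle between swab_pot's own z axis and vertical below 0.15 rad and linear speed of swab_pot below 0.03 m/s and contact force between swab_pot and the fingers below 0.05 N) and (x of balm_pot in the frame of right_tray between -0.095 and 0.095 m and y of balm_pot in the frame of right_tray between -0.085 and 0.085 m and z of balm_pot in the frame of right_tray below 0.02 m and angle between balm_pot's own z axis and vertical below 0.15 rad and linear speed of balm_pot below 0.03 m/s and contact force between balm_pot and the fingers below 0.05 N) and (x of dummy_pot in the frame of right_tray between -0.095 and 0.095 m and y of dummy_pot in the frame of right_tray between -0.085 and 0.085 m and z of dummy_pot in the frame of right_tray below 0.02 m and angle between dummy_pot's own z axis and vertical below 0.15 rad and linear speed of dummy_pot below 0.03 m/s and contact force between dummy_pot and the fingers below 0.05 N))) and value of joint door above 0.8 rad), for 0.3 s.
At the end, for the whole second after the job is handed in: every pot stands upright (within 0.15 rad), released and at rest on the floor of the tray that holds the teether ring; the rattle lies in the other tray; the door, opened past 1.6 rad first, was shut (below 0.09 rad) only after the last pot was in ((((x of teether_ring in the frame of left_tray between -0.095 and 0.095 m and y of teether_ring in the frame of left_tray between -0.085 and 0.085 m and z of teether_ring in the frame of left_tray below 0.02 m) and (x of rattle in the frame of right_tray between -0.095 and 0.095 m and y of rattle in the frame of right_tray between -0.085 and 0.085 m and z of rattle in the frame of right_tray below 0.02 m) and (x of cream_pot in the frame of left_tray between -0.095 and 0.095 m and y of cream_pot in the frame of left_tray between -0.085 and 0.085 m and z of cream_pot in the frame of left_tray below 0.02 m and angle between cream_pot's own z axis and vertical below 0.15 rad and linear speed of cream_pot below 0.03 m/s and contact force between cream_pot and the fingers below 0.05 N) and (x of swab_pot in the frame of left_tray between -0.095 and 0.095 m and y of swab_pot in the frame of left_tray between -0.085 and 0.085 m and z of swab_pot in the frame of left_tray below 0.02 m and angle between swab_pot's own z axis and vertical below 0.15 rad and linear speed of swab_pot below 0.03 m/s and contact force between swab_pot and the fingers below 0.05 N) and (x of balm_pot in the frame of left_tray between -0.095 and 0.095 m and y of balm_pot in the frame of left_tray between -0.085 and 0.085 m and z of balm_pot in the frame of left_tray below 0.02 m and angle between balm_pot's own z axis and vertical below 0.15 rad and linear speed of balm_pot below 0.03 m/s and contact force between balm_pot and the fingers below 0.05 N) and (x of dummy_pot in the frame of left_tray between -0.095 and 0.095 m and y of dummy_pot in the frame of left_tray between -0.085 and 0.085 m and z of dummy_pot in the frame of left_tray below 0.02 m and angle between dummy_pot's own z axis and vertical below 0.15 rad and linear speed of dummy_pot below 0.03 m/s and contact force between dummy_pot and the fingers below 0.05 N)) or ((x of teether_ring in the frame of right_tray between -0.095 and 0.095 m and y of teether_ring in the frame of right_tray between -0.085 and 0.085 m and z of teether_ring in the frame of right_tray below 0.02 m) and (x of rattle in the frame of left_tray between -0.095 and 0.095 m and y of rattle in the frame of left_tray between -0.085 and 0.085 m and z of rattle in the frame of left_tray below 0.02 m) and (x of cream_pot in the frame of right_tray between -0.095 and 0.095 m and y of cream_pot in the frame of right_tray between -0.085 and 0.085 m and z of cream_pot in the frame of right_tray below 0.02 m and angle between cream_pot's own z axis and vertical below 0.15 rad and linear speed of cream_pot below 0.03 m/s and contact force between cream_pot and the fingers below 0.05 N) and (x of swab_pot in the frame of right_tray between -0.095 and 0.095 m and y of swab_pot in the frame of right_tray between -0.085 and 0.085 m and z of swab_pot in the frame of right_tray below 0.02 m and angle between swab_pot's own z axis and vertical below 0.15 rad and linear speed of swab_pot below 0.03 m/s and contact force between swab_pot and the fingers below 0.05 N) and (x of balm_pot in the frame of right_tray between -0.095 and 0.095 m and y of balm_pot in the frame of right_tray between -0.085 and 0.085 m and z of balm_pot in the frame of right_tray below 0.02 m and angle between balm_pot's own z axis and vertical below 0.15 rad and linear speed of balm_pot below 0.03 m/s and contact force between balm_pot and the fingers below 0.05 N) and (x of dummy_pot in the frame of right_tray between -0.095 and 0.095 m and y of dummy_pot in the frame of right_tray between -0.085 and 0.085 m and z of dummy_pot in the frame of right_tray below 0.02 m and angle between dummy_pot's own z axis and vertical below 0.15 rad and linear speed of dummy_pot below 0.03 m/s and contact force between dummy_pot and the fingers below 0.05 N))) and value of joint door below 0.09 rad); the robot touches nothing.
It fails at once if the glass bottle is pushed more than 30 mm or tipped (distance of glass_bottle from where it was at the start of the episode above 0.03 m or angle between glass_bottle's own z axis and vertical above 0.35 rad).
It fails at once if the baby monitor is pushed more than 30 mm or tipped (distance of monitor from where it was at the start of the episode above 0.03 m or angle between monitor's own z axis and vertical above 0.35 rad).
It fails at once if the cream tube is pushed more than 30 mm or tipped (distance of cream_tube from where it was at the start of the episode above 0.03 m or angle between cream_tube's own z axis and vertical above 0.35 rad).
It fails at once if the teether ring or the rattle is taken up out of its tray (height (world z) of any of teether_ring, rattle above 0.07 m).
Of cream_pot, swab_pot, balm_pot, dummy_pot only 3 to 4 are there at a start; the rules pass over those that are not, and their reading is None.
At some moment in a run one of cream_pot, swab_pot, balm_pot, dummy_pot may be knocked a few centimetres aside while the robot is not near it.
Once in a run the grip may slacken for a moment while it holds something.
It also fails if it takes over 200 s, if anything falls off the work surface, if the arm or the gripper's body presses on something with over 40 N, if the wrist force passes 120 N, or if a joint passes its speed limit or range.

## Working session

There is one attempt and no reset: what is moved stays moved. The work goes in short steps, Python scripts to look and compute and a shell command to move; the robot and the scene stay as the last step left them, time stands still between calls to the robot, and variables do not carry over. Pictures are saved under pics/ and viewed, and the job is handed in when it is done.

```bash
ls; mkdir -p pics; cat > h.py <<'E'
import numpy as np, cv2
from scipy.spatial.transform import Rotation as R
from plant import telemetry, imaging, ticket, finder, ctrl
def snap(n,fn=None):
    p=imaging.read_camera(n)
    if fn: cv2.imwrite('pics/'+fn,p["pixels"][:,:,::-1])
    return p
def cam(p):
    f=210/np.tan(np.radians(p["vfov"])/2); M=cv2.Rodrigues(np.array(p["rvec"],float))[0]
    return f,M,np.array(p["tvec"],float)
def ray(p,rc,z):
    f,M,t=cam(p); d=M.T@np.array([(rc[1]-p["cx"])/f,(rc[0]-p["cy"])/f,1]); o=-M.T@t
    return o+d*(z-o[2])/d[2]
def proj(p,X):
    f,M,t=cam(p); c=M@np.array(X,float)+t
    return [c[1]/c[2]*f+p["cy"],c[0]/c[2]*f+p["cx"]]
E
python3 - <<'E'
from h import *
s=telemetry.get_state(); print({k:np.round(v,3) for k,v in s.items()}, ctrl.grip_point_offset)
for n in("scene","side","wrist"):
    p=snap(n,n+'0.png'); f,M,t=cam(p); print(n,p["vfov"],p["cx"],p["cy"],f,"o",np.round(-M.T@t,3),"fwd",np.round(M[2],2),p.keys())
E
```

```text
pics
{'time': np.float64(0.0), 'qpos': array([-0.15 ,  0.287,  1.578,  0.   ,  1.279, -0.15 ]), 'dq': array([ 0.001,  0.002,  0.002, -0.001, -0.001,  0.001]), 'joint_efforts': array([-0.0000e+00, -4.0598e+01, -2.9263e+01, -0.0000e+00,  6.0000e-03,
        0.0000e+00]), 'eef_pos': array([0.674, 0.   , 0.23 ]), 'tcp_rot': array([ 0.707,  0.707, -0.001, -0.001]), 'contact_force': array([ 0.088, -0.291,  0.308]), 'wrist_torque': array([0.049, 0.015, 0.012]), 'opening': np.float64(0.997)} 0.0187
scene 50.1286630790957 283.5856196720867 213.51680336125554 449.02947138661597 o [1.358 0.145 0.882] fwd [-0.72 -0.13 -0.68] dict_keys(['pixels', 'vfov', 'cx', 'cy', 'rvec', 'tvec', 'shot'])
side 48.38466429518675 272.3888301287417 217.55803924456976 467.438491057351 o [ 0.363 -0.682  0.777] fwd [ 0.2   0.7  -0.69] dict_keys(['pixels', 'vfov', 'cx', 'cy', 'rvec', 'tvec', 'shot'])
wrist 61.5141675400461 276.3592206554808 209.89265350322563 352.8789691355729 o [0.676 0.078 0.372] fwd [-0.   -0.3  -0.95] dict_keys(['pixels', 'vfov', 'cx', 'cy', 'rvec', 'tvec', 'shot'])
```

View pics/scene0.png

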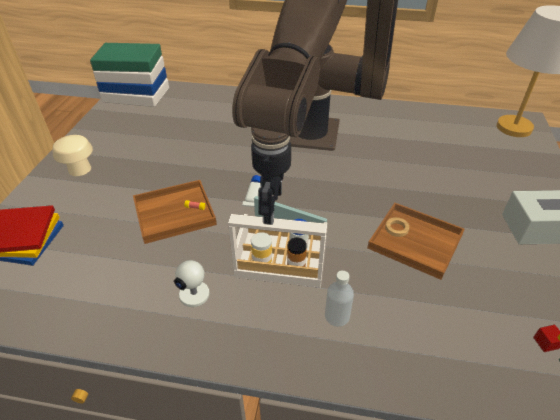

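View pics/side0.png

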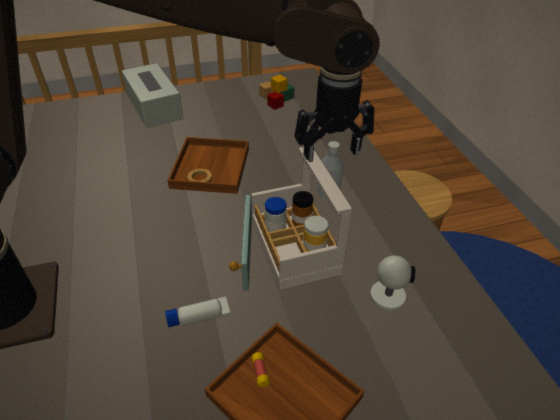

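View pics/wrist0.png

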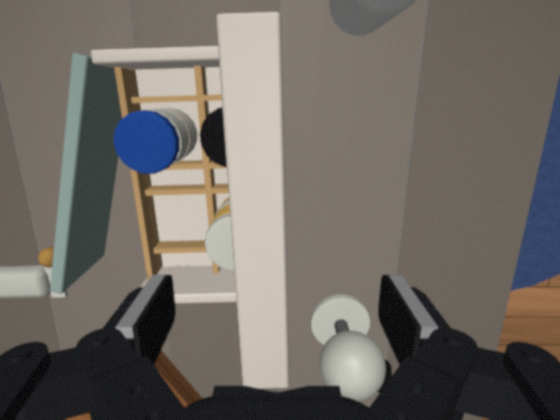

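```bash
cat > look.py <<'E'
from h import *
Z=dict(cabinet=0,shelf=.03,front_rail=.062,door_hinge=.09,door_top=.09,cream_pot=.03,swab_pot=.03,balm_pot=.03,dummy_pot=.03,left_tray=0,right_tray=0,teether_ring=.005,rattle=.005,glass_bottle=0,monitor=0,cream_tube=0)
for n in("scene","side","wrist"):
    p=snap(n)
    for l in Z:
        r=finder.pinpoint(l,p)
        print(n,l,[(np.round(q["location"],1).tolist(),round(q["confidence"],2),np.round(ray(p,q["location"],Z[l])[:2],3).tolist()) for q in r[:2]])
E
python3 look.py
```

```text
scene cabinet [([261.0, 280.7], 0.69, [0.611, 0.006]), ([205.2, 192.6], 0.43, [0.445, -0.286])]
scene shelf [([252.1, 281.7], 0.81, [0.606, 0.008])]
scene front_rail [([228.2, 282.5], 0.83, [0.553, 0.0]), ([263.7, 295.2], 0.53, [0.666, 0.051])]
scene door_hinge [([220.4, 327.8], 0.94, [0.533, 0.113]), ([261.7, 261.7], 0.41, [0.697, -0.023])]
scene door_top [([203.5, 278.5], 0.68, [0.492, -0.021])]
scene cream_pot [([245.5, 299.2], 0.61, [0.576, 0.048])]
scene swab_pot [([258.6, 262.6], 0.71, [0.636, -0.036]), ([225.9, 396.7], 0.49, [0.46, 0.296])]
scene balm_pot [([263.5, 295.8], 0.65, [0.638, 0.049])]
scene dummy_pot []
scene left_tray [([240.3, 414.5], 0.55, [0.476, 0.348]), ([224.0, 397.3], 0.24, [0.42, 0.303])]
scene right_tray [([213.7, 176.3], 0.96, [0.487, -0.321])]
scene teether_ring [([224.3, 396.4], 0.79, [0.427, 0.3]), ([252.0, 280.6], 0.5, [0.585, 0.001])]
scene rattle [([204.4, 196.2], 0.43, [0.445, -0.275]), ([214.1, 174.3], 0.43, [0.495, -0.323])]
scene glass_bottle [([315.1, 333.7], 0.75, [0.751, 0.156])]
scene monitor [([295.2, 192.9], 0.86, [0.754, -0.183]), ([265.4
[... 1187 characters left out ...]
 0.005])]
wrist shelf [([174.2, 211.1], 0.72, [0.611, 0.006])]
wrist front_rail [([184.9, 132.4], 0.57, [0.545, 0.003])]
wrist door_hinge [([48.7, 77.3], 0.55, [0.529, 0.113])]
wrist door_top [([221.0, 61.6], 0.7, [0.493, -0.022])]
wrist cream_pot [([132.2, 173.4], 0.86, [0.578, 0.047])]
wrist swab_pot [([212.5, 241.4], 0.95, [0.64, -0.034])]
wrist balm_pot [([223.5, 65.9], 0.28, [0.458, -0.046])]
wrist dummy_pot [([47.7, 78.3], 0.5, [0.5, 0.121])]
wrist left_tray []
wrist right_tray []
wrist teether_ring []
wrist rattle []
wrist glass_bottle [([6.6, 351.9], 0.67, [0.747, 0.16])]
wrist monitor [([320.2, 337.3], 0.78, [0.751, -0.183])]
wrist cream_tube [([277.3, 20.2], 0.77, [0.373, -0.124])]
```

Ring lies in the left tray (scene px 397,226), so that is the changing tray; the rattle is in the right one. There are three pots: cream front-left, balm back-left, swab back-right. Dummy pot absent. Door is ajar about 0.3 rad.

```bash
cat >> h.py <<'E'
def rows(pos,rot,base=None):
    """numbers to go from base (pos,quat; default measured) to pos, rot(Rotation)"""
    if base is None:
        s=telemetry.get_state(); base=(s["eef_pos"],R.from_quat(s["tcp_rot"]))
    p,r=base
    return np.round(np.r_[r.inv().apply(np.array(pos)-p)/.15,(r.inv()*rot).as_rotvec()/(np.pi/2)],3).tolist()
def tool(yaw,tilt=0):
    """jaw axis along yaw+90deg; tool x opposite heading(yaw); tilt: fingers lean forward along yaw, body back"""
    c,s=np.cos(yaw),np.sin(yaw)
    fw=np.array([c,s,0]); z=np.sin(tilt)*fw+np.array([0,0,-np.cos(tilt)])
    x=-(np.cos(tilt)*fw+np.array([0,0,np.sin(tilt)])); y=np.cross(z,x)
    return R.from_matrix(np.c_[x,y,z])
E
python3 -m crank '[[0.04,-0.833,0,0,0,0.186,0.5],[0.04,-0.833,0,0,0,0.186,0.5],[0.04,-0.833,0,0,0,0.186,0.5],[0.04,-0.833,0,0,0,0.186,0.5]]' 30
python3 - <<'E'
from h import *
s=telemetry.get_state();print(s["eef_pos"],R.from_quat(s["tcp_rot"]).as_matrix().round(3))
a=.292
x=[np.sin(a),np.cos(a),0]; y=[np.cos(a),-np.sin(a),0]; z=[0,0,-1]
print(rows([.5,.006,.12],R.from_matrix(np.c_[x,y,z])))
p=snap("side")
for l in("door_top","door_hinge","front_rail","cabinet"):
  for q in finder.pinpoint(l,p)[:1]: print(l,q["confidence"],ray(p,q["location"],{"cabinet":0,"front_rail":.062}.get(l,.09)))
E
```

```text
time: 3.1
eef_pos: [0.5473, 0.0066, 0.231]
tcp_rot: [0.802, 0.597, -0.001, -0.001]
contact_force: [0.1, -0.1, -0.2]
opening: 0.496
[0.54734139 0.00655556 0.2309674 ] [[ 0.288  0.958 -0.001]
 [ 0.958 -0.288  0.   ]
 [-0.    -0.001 -1.   ]]
[-0.094, -0.3, 0.74, -0.001, 0.0, 0.0]
door_top 0.86 [ 0.48940338 -0.01831568  0.09      ]
door_hinge 0.69 [0.53650756 0.12035117 0.09      ]
front_rail 0.79 [ 0.54737399 -0.00649194  0.062     ]
cabinet 0.89 [0.60764052 0.0081486  0.        ]
```

```bash
python3 -m crank '[[-0.09,-0.31,0.2,0,0,0,0.5],[-0.09,-0.31,0.4,0,0,0,0.5],[-0.09,-0.31,0.65,0,0,0,0.5],[-0.09,-0.31,0.65,0,0,0,0.5]]' 30
python3 - <<'E'
from h import *
snap("side","a_side.png"); p=snap("wrist","a_wrist.png"); print(proj(p,telemetry.get_state()["eef_pos"]))
E
```

```text
time: 3.75
eef_pos: [0.4981, 0.0071, 0.1285]
tcp_rot: [0.803, 0.597, -0.004, -0.004]
contact_force: [-1.6, 0.2, -0.5]
opening: 0.499
[np.float64(282.57361081860097), np.float64(279.3702814698617)]
```

View pics/a_wrist.png

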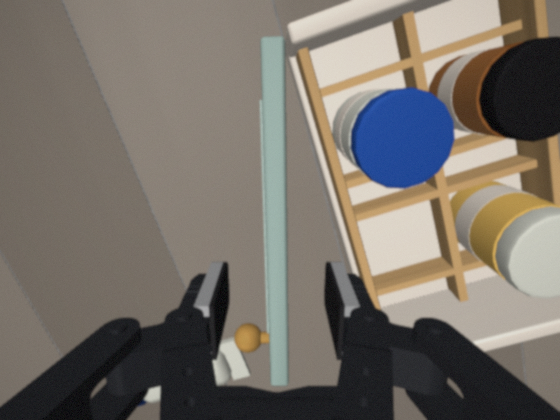

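View pics/a_side.png

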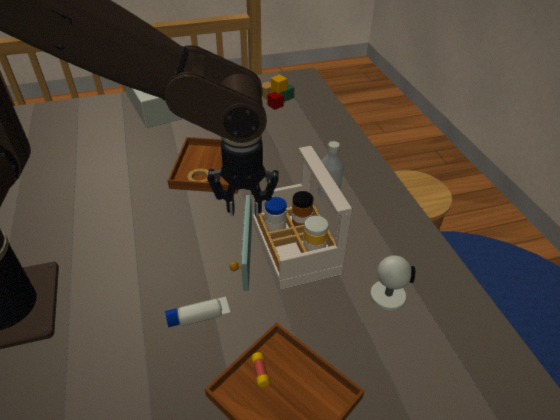

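The door panel lies between the open jaws (px ~275, fingers at 215 and 345) and lines up with them. Descend and pinch.

```bash
python3 -m crank '[[0,0,0.2,0,0,0,0.5],[0,0,0.4,0,0,0,0.5],[0,0,0.4,0,0,0,0.5],[0,0,0.4,0,0,0,0],[0,0,0.4,0,0,0,0],[0,0,0.4,0,0,0,0],[0,0,0.4,0,0,0,0],[0,0,0.4,0,0,0,0]]' 25
python3 - <<'E'
from h import *
s=telemetry.get_state(); p0=s["eef_pos"]; r=R.from_quat(s["tcp_rot"]); print(p0,s["opening"],s["contact_force"])
h=np.array([.532,.111]); v=p0[:2]-h; rad=np.hypot(*v); print(rad, np.arctan2(-v[0],-v[1]))
for d in np.arange(.13,1.47,.13):
    w=R.from_rotvec([0,0,-d]); q=h+w.as_matrix()[:2,:2]@v; print(round(d,2),rows([*q,p0[2]],w*r), np.hypot(*q).round(3))
E
```

```text
time: 4.65
eef_pos: [0.5031, 0.0063, 0.0766]
tcp_rot: [0.802, 0.597, 0.001, 0.001]
contact_force: [-2.4, 1.3, 6.2]
opening: 0.134
[0.50307884 0.00631363 0.076588  ] 0.13401893206745613 [-2.44670711  1.25898294  6.16300588]
0.10860787089798357 0.26954169391164057
0.13 [0.004, -0.094, -0.0, 0.0, -0.0, 0.083] 0.49
0.26 [0.02, -0.187, -0.001, 0.0, -0.001, 0.166] 0.477
0.39 [0.049, -0.276, -0.001, 0.0, -0.001, 0.248] 0.466
0.52 [0.088, -0.362, -0.001, 0.0, -0.001, 0.331] 0.456
0.65 [0.138, -0.441, -0.001, 0.0, -0.001, 0.414] 0.448
0.78 [0.199, -0.513, -0.002, 0.0, -0.002, 0.497] 0.441
0.91 [0.268, -0.577, -0.002, 0.0, -0.002, 0.579] 0.437
1.04 [0.344, -0.632, -0.002, 0.0, -0.002, 0.662] 0.435
1.17 [0.428, -0.676, -0.002, 0.0, -0.002, 0.745] 0.435
1.3 [0.516, -0.709, -0.002, 0.0, -0.003, 0.828] 0.438
1.43 [0.607, -0.73, -0.002, 0.0, -0.003, 0.91] 0.442
```

```bash
python3 -m crank '[[0.004,-0.094,0,0,0,0.083,0],[0.02,-0.187,0,0,0,0.166,0],[0.049,-0.276,0,0,0,0.248,0],[0.088,-0.362,0,0,0,0.331,0],[0.138,-0.441,0,0,0,0.414,0],[0.138,-0.441,0,0,0,0.414,0]]' 25
python3 - <<'E'
from h import *
s=telemetry.get_state(); p0=s["eef_pos"]; print(s["opening"],s["contact_force"])
snap("side","b_side.png"); snap("scene","b_scene.png")
h=np.array([.532,.111]); v=p0[:2]-h; rad=np.hypot(*v); print(rad, np.arctan2(-v[0],-v[1]))
E
```

```text
time: 5.25
eef_pos: [0.4437, 0.0457, 0.0765]
tcp_rot: [0.951, 0.309, -0.001, 0.001]
contact_force: [-7.4, -3.0, 10.9]
opening: 0.131
0.1314562123841063 [-7.43722135 -2.99181391 10.90293514]
0.10980908399522071 0.9335596399448538
```

View pics/b_side.png

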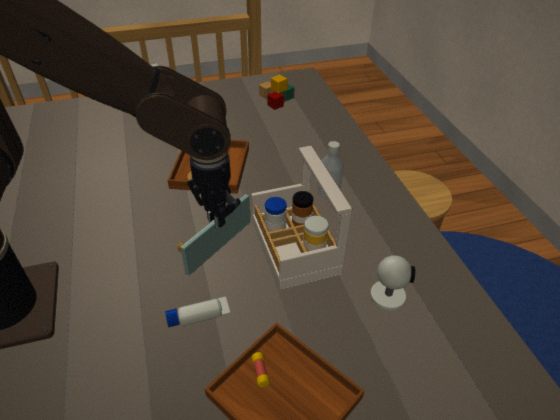

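The door is following (px 180–250, about 0.95 rad). Continue the arc.

```bash
python3 - <<'E'
from h import *
s=telemetry.get_state(); p0=s["eef_pos"]; r=R.from_quat(s["tcp_rot"])
h=np.array([.532,.111]); v=p0[:2]-h
for d in np.arange(.13,.95,.13):
    w=R.from_rotvec([0,0,-d]); q=h+w.as_matrix()[:2,:2]@v; print(round(d,2),rows([*q,p0[2]],w*r), q,np.hypot(*q).round(3))
E
```

```text
0.13 [0.005, -0.095, -0.0, 0.0, -0.0, 0.083] [0.4363717  0.05704026] 0.44
0.26 [0.022, -0.188, -0.0, 0.0, -0.0, 0.166] [0.4301836  0.06989228] 0.436
0.39 [0.051, -0.279, -0.0, 0.0, -0.0, 0.248] [0.42571377 0.08343803] 0.434
0.52 [0.092, -0.365, -0.001, 0.001, -0.0, 0.331] [0.42303765 0.09744892] 0.434
0.65 [0.144, -0.445, -0.001, 0.001, -0.0, 0.414] [0.42220041 0.11168851] 0.437
0.78 [0.205, -0.517, -0.001, 0.001, -0.0, 0.497] [0.42321616 0.12591648] 0.442
0.91 [0.275, -0.581, -0.001, 0.001, -0.001, 0.579] [0.42606777 0.13989271] 0.448
```

```bash
python3 -m crank '[[0.005,-0.095,0,0,0,0.083,0],[0.022,-0.188,0,0,0,0.166,0],[0.051,-0.279,0,0,0,0.248,0],[0.092,-0.365,0,0,0,0.331,0],[0.144,-0.445,0,0,0,0.414,0],[0.205,-0.517,0,0,0,0.497,0],[0.275,-0.581,0,0,0,0.579,0],[0.275,-0.581,0,0,0,0.579,0],[0.275,-0.581,0,0,0,0.579,0],[0.275,-0.581,0,0,0,0.579,0]]' 25
python3 - <<'E'
from h import *
s=telemetry.get_state(); p0=s["eef_pos"]; print(s["qpos"],s["contact_force"])
p=snap("side","c_side.png"); snap("scene","c_scene.png")
h=np.array([.532,.111]); v=p0[:2]-h; rad=np.hypot(*v); print(rad, np.arctan2(-v[0],-v[1]))
for q in finder.pinpoint("door_top",p)[:1]: w=ray(p,q["location"],.09); print(w, q["confidence"],np.arctan2(-(w[0]-h[0]),-(w[1]-h[1])))
E
```

```text
time: 6.35
eef_pos: [0.4265, 0.1409, 0.0765]
tcp_rot: [0.99, -0.141, -0.001, -0.001]
contact_force: [-7.2, 3.1, 10.0]
opening: 0.136
[ 9.17489146e-02 -2.23081073e-02  2.23084156e+00  1.67068223e-03
  9.33844015e-01  1.94365487e+00] [-7.17834924  3.0952886  10.00394337]
0.10964253782334837 1.8470450301173802
[0.3945709  0.15382123 0.09      ] 0.55 1.8728499158441172
```

View pics/c_side.png

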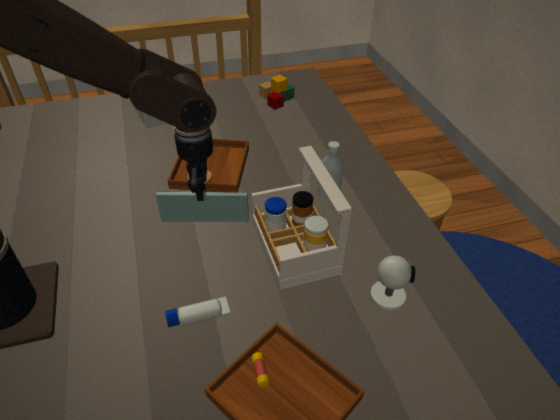

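View pics/c_scene.png

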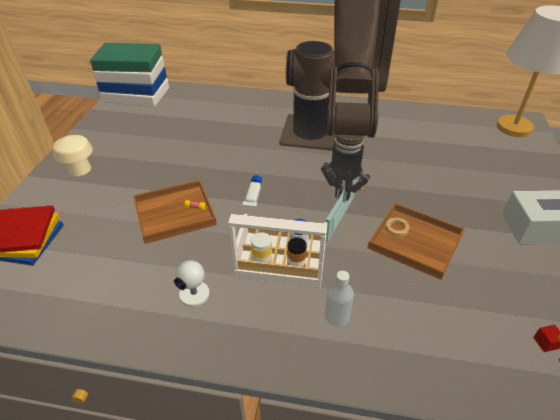

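Door is near 1.88 rad, well past 1.6 (side px 160–248, row 205). Release, rise and turn toward the cream pot.

```bash
python3 -m crank '[[0,0,0,0,0,0,0.5],[0,0,0,0,0,0,0.5],[0,0,0,0,0,0,0.5],[0,0,-0.3,0,0,0,0.5],[0,0,-0.6,0,0,0,0.5],[0,0,-0.9,0,0,0,0.6],[0,0,-0.9,0,0,0,0.75]]' 40
python3 - <<'E'
from h import *
s=telemetry.get_state(); print(s["eef_pos"],s["qpos"])
p=snap("side")
h=np.array([.532,.111])
for q in finder.pinpoint("door_top",p)[:1]: w=ray(p,q["location"],.09); print(w, q["confidence"],np.arctan2(-(w[0]-h[0]),-(w[1]-h[1])))
r=R.from_quat(s["tcp_rot"])
print(rows([.5,.05,.22],tool(.03)), (r.inv()*tool(.03)).as_rotvec())
E
```

```text
time: 7.2
eef_pos: [0.4308, 0.1405, 0.2166]
tcp_rot: [0.99, -0.14, 0.007, -0.002]
contact_force: [0.4, 0.3, 0.7]
opening: 0.743
[0.43075486 0.14052018 0.21663736] [ 9.07860198e-02 -2.19069585e-01  2.12323323e+00 -4.83736913e-05
  1.22237232e+00  1.94277107e+00]
[0.39317969 0.15202493 0.09      ] 0.91 1.858142986796685
[0.633, 0.443, -0.064, -0.003, 0.001, 1.802] [-0.02107982  0.00456694  2.83034681]
```

```bash
python3 -m crank '[[0.2,0.14,-0.03,0,0,-0.09,0.75],[0.4,0.28,-0.06,0,0,-0.18,0.75],[0.63,0.44,-0.06,0,0,-0.27,0.75],[0.63,0.44,-0.06,0,0,-0.36,0.75],[0.63,0.44,-0.06,0,0,-0.45,0.75],[0.63,0.44,-0.06,0,0,-0.54,0.75],[0.63,0.44,-0.06,0,0,-0.63,0.75],[0.63,0.44,-0.06,0,0,-0.72,0.75],[0.63,0.44,-0.06,0,0,-0.81,0.75],[0.63,0.44,-0.06,0,0,-0.9,0.75],[0.63,0.44,-0.06,0,0,-0.99,0.75],[0.63,0.44,-0.06,0,0,-1,0.75]]' 40
python3 -m crank '[[0,0,0,0,0,-0.09,0.75],[0,0,0,0,0,-0.18,0.75],[0,0,0,0,0,-0.27,0.75],[0,0,0,0,0,-0.36,0.75],[0,0,0,0,0,-0.45,0.75],[0,0,0,0,0,-0.54,0.75],[0,0,0,0,0,-0.63,0.75],[0,0,0,0,0,-0.72,0.75],[0,0,0,0,0,-0.81,0.75],[0,0,0,0,0,-0.9,0.75],[0,0,0,0,0,-0.99,0.75],[0,0,0,0,0,-1,0.75]]' 40
python3 - <<'E'
from h import *
s=telemetry.get_state(); print(s["eef_pos"],s["qpos"])
for n in("side","wrist"):
  p=snap(n,"d_%s.png"%n)
  for l in("cream_pot","front_rail"):
    for q in finder.pinpoint(l,p)[:1]: print(n,l,ray(p,q["location"],.03 if "pot" in l else .062), q["confidence"])
print(rows([.576,.048,.19],tool(.03)))
E
```

```text
time: 8.5
eef_pos: [0.4976, 0.0505, 0.2152]
tcp_rot: [0.799, 0.601, -0.002, -0.002]
contact_force: [0.0, 0.0, -0.7]
opening: 0.75
time: 9.7
eef_pos: [0.4981, 0.0505, 0.2162]
tcp_rot: [0.141, 0.99, -0.0, -0.001]
contact_force: [-0.5, -0.2, -0.5]
opening: 0.753
[0.49809638 0.05050917 0.21621431] [-1.01853384e-01 -8.92634882e-02  2.01074368e+00 -3.18665526e-05
  1.22295652e+00 -1.38972053e+00]
side cream_pot [0.5758088  0.04953619 0.03      ] 0.67
side front_rail [0.54446868 0.00560385 0.062     ] 0.9
wrist cream_pot [0.57416988 0.0460928  0.03      ] 0.64
wrist front_rail [0.54780515 0.00839717 0.062     ] 0.65
[-0.499, 0.128, 0.184, -0.0, -0.0, -0.199]
```

View pics/d_wrist.png

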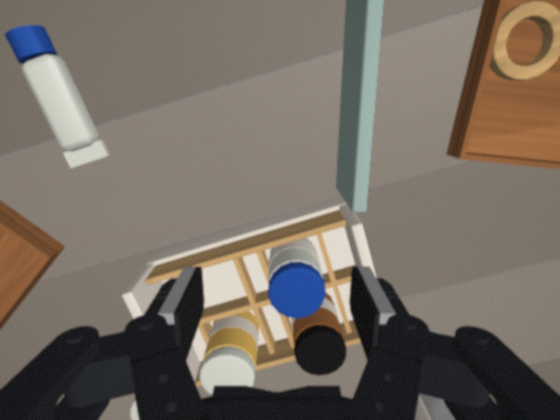

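Cream pot sits front-left in its bay (blue lid px 297,290), opposite the amber pot; the jaws straddle it. Move above it and descend.

```bash
python3 -m crank '[[-0.25,0.06,0,0,0,-0.09,0.75],[-0.5,0.13,0.1,0,0,-0.18,0.75],[-0.5,0.13,0.18,0,0,-0.2,0.75],[-0.5,0.13,0.18,0,0,-0.2,0.75],[-0.5,0.13,0.18,0,0,-0.2,0.75]]' 40
python3 - <<'E'
from h import *
s=telemetry.get_state(); print(s["eef_pos"],s["qpos"])
p=snap("wrist","e_wrist.png"); print(proj(p,[.576,.048,.106]),proj(p,[.576,.048,.03]))
for q in finder.masks_of("cream_pot",p)[:1]: print(q["extent"],q["confidence"])
for q in finder.pinpoint("cream_pot",p)[:1]: print(ray(p,q["location"],.03))
print(rows([.576,.048,.068],tool(.03)))
E
```

```text
time: 10.5
eef_pos: [0.5759, 0.0485, 0.1906]
tcp_rot: [-0.016, 1.0, 0.0, -0.001]
contact_force: [0.5, -0.5, -0.6]
opening: 0.752
[0.57592654 0.04846831 0.19058514] [-9.15085341e-02  1.11934473e-01  1.85641141e+00 -2.52527471e-05
  1.17433914e+00 -1.69388256e+00]
[np.float64(216.62204458241843), np.float64(274.8310854561931)] [np.float64(188.98363742462175), np.float64(275.14550146730153)]
[238.0, 163.0, 305.2, 246.4] 0.91
[0.57509171 0.04546092 0.03      ]
[0.005, -0.003, 0.828, -0.0, 0.001, 0.001]
```

View pics/e_wrist.png

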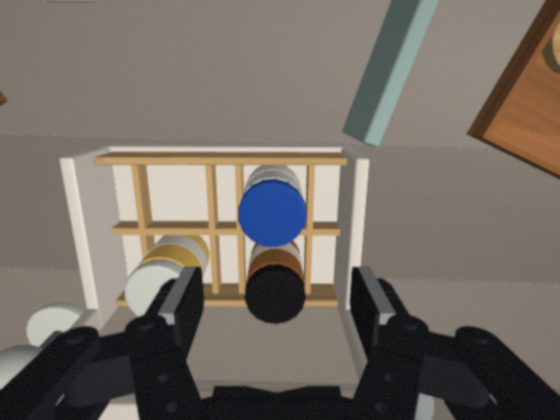

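```bash
python3 -m crank '[[0.005,-0.008,0.3,0,0,0,0.75],[0.005,-0.008,0.6,0,0,0,0.75],[0.005,-0.008,0.82,0,0,0,0.75],[0.005,-0.008,0.82,0,0,0,0.75],[0.005,-0.008,0.82,0,0,0,0],[0.005,-0.008,0.82,0,0,0,0],[0.005,-0.008,0.82,0,0,0,0],[0.005,-0.008,0.82,0,0,0,0],[0.005,-0.008,0.82,0,0,0,0]]' 50
python3 -m crank '[[0,0,-0.1,0,0,0,0],[0,0,-0.3,0,0,0,0],[0,0,-0.5,0,0,0,0],[0,0,-0.7,0,0,0,0],[0,0,-0.85,0,0,0,0],[0,0,-0.85,0,0,0,0]]' 50
python3 - <<'E'
from h import *
snap("side","f_side.png"); snap("wrist","f_wrist.png")
A=[.535,.392]
b=np.arctan2(A[1],A[0]); print(b)
print(rows([*A,.19],tool(b)))
E
```

```text
time: 11.55
eef_pos: [0.5769, 0.0471, 0.0699]
tcp_rot: [-0.016, 1.0, -0.0, 0.002]
contact_force: [-0.2, -0.4, 4.9]
opening: 0.549
time: 12.15
eef_pos: [0.578, 0.047, 0.2005]
tcp_rot: [-0.017, 1.0, -0.0, 0.004]
contact_force: [1.4, 0.4, -1.6]
opening: 0.553
0.6323435501090778
[0.193, 2.306, 0.036, -0.0, 0.0, -0.382]
```

View pics/f_side.png

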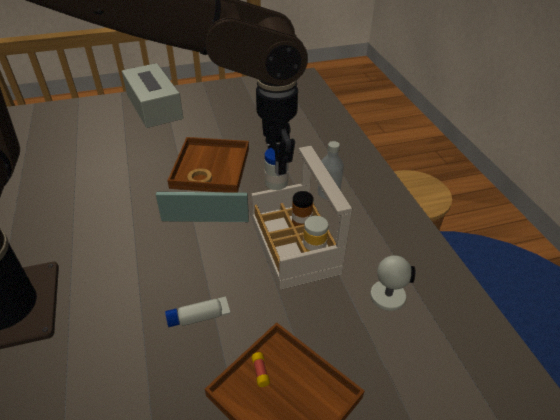

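Cream pot is held, clear of the cabinet (side px 275,165). Carry to the left tray.

```bash
python3 -m crank '[[0.03,0.25,-0.1,0,0,-0.05,0],[0.06,0.5,-0.1,0,0,-0.1,0],[0.08,0.75,-0.1,0,0,-0.15,0],[0.1,1,-0.1,0,0,-0.2,0],[0.1,1,-0.1,0,0,-0.25,0],[0.1,1,-0.1,0,0,-0.3,0],[0.1,1,-0.1,0,0,-0.35,0],[0.1,1,-0.1,0,0,-0.382,0]]' 50
python3 - <<'E'
from h import *
p=snap("scene","g_scene.png"); q=snap("wrist","g_wrist.png")
A=[.535,.392]
b=np.arctan2(A[1],A[0])
print(rows([*A,.19],tool(b)))
Z=.0
for l in("left_tray","teether_ring"):
  for pp,n in((p,"sc"),(q,"wr")):
    for m in finder.masks_of(l,pp)[:1]: print(n,l,m["extent"],m["confidence"])
    for m in finder.pinpoint(l,pp)[:1]: print(n,l,ray(pp,m["location"],.0),m["confidence"])
for c in((.095,.085),(.095,-.085),(-.095,.085),(-.095,-.085)): print(proj(p,[.478+c[0],.347+c[1],.028]))
E
```

```text
time: 13.05
eef_pos: [0.5541, 0.1966, 0.2072]
tcp_rot: [-0.313, 0.95, 0.0, -0.003]
contact_force: [-0.7, -0.4, -1.9]
opening: 0.552
[-0.668, 1.127, 0.116, 0.001, -0.003, 0.0]
sc left_tray [367.0, 204.2, 463.7, 276.8] 0.66
sc left_tray [0.48625394 0.34196894 0.        ] 0.69
wr left_tray [315.9, 70.0, 558.6, 328.8] 0.88
wr left_tray [0.48089416 0.34946281 0.        ] 0.8
sc teether_ring [383.8, 214.6, 409.0, 236.1] 0.61
sc teether_ring [ 0.37739769 -0.10564046  0.        ] 0.73
wr teether_ring [399.2, 116.9, 468.4, 184.7] 0.56
wr teether_ring [0.44150655 0.30042478 0.        ] 0.63
[np.float64(264.94316198797895), np.float64(452.7758152535425)]
[np.float64(255.95145598116298), np.float64(383.2221759584871)]
[np.float64(213.24849608719026), np.float64(446.1612125811554)]
[np.float64(206.09968061849258), np.float64(384.1934069559906)]
```

View pics/g_scene.png

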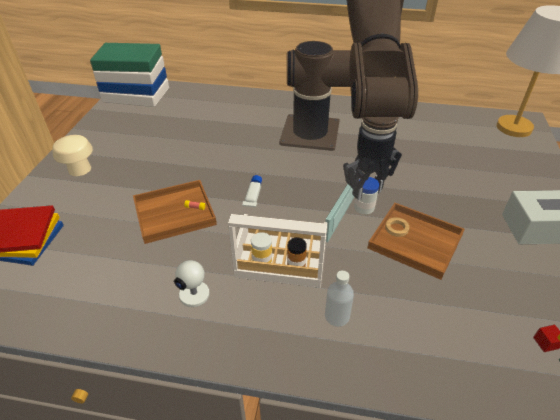

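View pics/g_wrist.png

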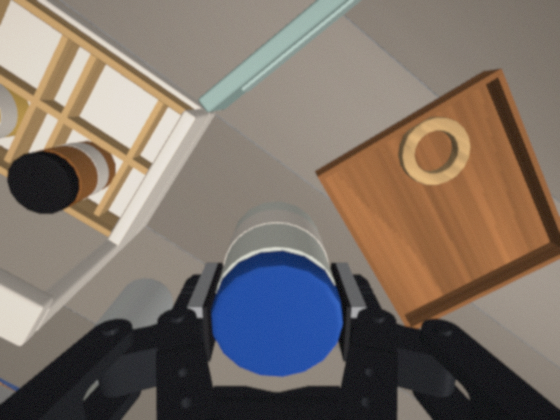

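The pot is firmly held; the tray is turned somewhat (wrist corners ≈ (318,173), (498,72), (408,325)). I compute its yaw.

```bash
python3 - <<'E'
from h import *
q=snap("wrist"); p=snap("scene")
for n,pp,cs in(("w",q,[(173,317),(72,500),(240,566),(327,410)]),("s",p,[(240,369),(207,403),(236,463),(271,437)])):
    P=np.array([ray(pp,c,.028)[:2] for c in cs]); print(n,P.round(3).tolist(),P.mean(0).round(3)); 
    for i in range(4): d=P[(i+1)%4]-P[i]; print(np.hypot(*d).round(3),np.degrees(np.arctan2(d[1],d[0])).round(1))
E
```

```text
w [[0.526, 0.222], [0.364, 0.294], [0.433, 0.463], [0.599, 0.407]] [0.48  0.346]
0.177 155.9
0.182 67.7
0.175 -18.5
0.199 -111.6
s [[0.523, 0.225], [0.378, 0.314], [0.466, 0.468], [0.6, 0.392]] [0.492 0.35 ]
0.171 148.4
0.177 60.2
0.154 -29.6
0.184 -114.5
```

```bash
cat > fit.py <<'E'
from h import *
from scipy.optimize import minimize
ms=[]
for n in("wrist","scene","side"):
    p=snap(n)
    for m in finder.masks_of("left_tray",p)[:1]:
        a=m["pixels"].astype(np.uint8); print(n,m["confidence"],m["extent"],a.sum())
        if m["confidence"]<.5: continue
        c=max(cv2.findContours(a,0,2)[0],key=cv2.contourArea)
        h=np.zeros_like(a); cv2.fillConvexPoly(h,cv2.convexHull(c),1); ms.append((p,h))
def model(p,v):
    x,y,t=v; c,s=np.cos(t),np.sin(t)
    pts=[proj(p,[x+c*a-s*b,y+s*a+c*b,z])[::-1] for a in(-.1,.1) for b in(-.09,.09) for z in(0,.028)]
    h=np.zeros((420,560),np.uint8); hull=cv2.convexHull(np.array(pts,np.float32)); cv2.fillConvexPoly(h,np.round(hull*16).astype(np.int32),1,shift=4); return h
def cost(v): return sum(1-(model(p,v)&h).sum()/(model(p,v)|h).sum() for p,h in ms)
for t0 in(-.4,0,.4,1.17,-1.17):
    r=minimize(cost,[.48,.347,t0],method="Nelder-Mead",options=dict(initial_simplex=[[.48,.347,t0],[.5,.347,t0],[.48,.365,t0],[.48,.347,t0+.2]])); print(t0,r.x.round(4),r.fun)
E
python3 fit.py
```

```text
wrist 0.59 [318.1, 64.4, 558.5, 328.1] 35028
scene 0.67 [365.8, 204.2, 463.4, 277.5] 3822
side 0.77 [168.6, 135.3, 250.3, 191.9] 3489
-0.4 [ 0.4777  0.35   -0.2851] 0.42480466265174577
0 [ 0.4786  0.3498 -0.2651] 0.42642551115295635
0.4 [0.4797 0.3497 1.1882] 0.09828263643615032
1.17 [0.4795 0.3496 1.1869] 0.09581234591129606
-1.17 [ 0.4775  0.3476 -0.3191] 0.4369446164398364
```

```bash
python3 - <<'E'
from h import *
A=[.4584,.4175]; b=np.arctan2(A[1],A[0])
print(rows([*A,.16],tool(b)))
E
```

```text
[-0.348, 1.571, 0.336, -0.0, 0.0, -0.067]
```

```bash
python3 -m crank '[[-0.06,0.25,0,0,0,-0.03,0],[-0.12,0.5,0,0,0,-0.067,0],[-0.18,0.75,0.1,0,0,-0.067,0],[-0.24,1,0.2,0,0,-0.067,0],[-0.24,1,0.25,0,0,-0.067,0],[-0.24,1,0.25,0,0,-0.067,0]]' 50
python3 - <<'E'
from h import *
A=[.4584,.4175]; b=np.arctan2(A[1],A[0])
print(rows([*A,.09],tool(b)),rows([*A,.047],tool(b)))
E
```

```text
time: 14.55
eef_pos: [0.4946, 0.3391, 0.171]
tcp_rot: [-0.362, 0.932, -0.0, -0.002]
contact_force: [-0.1, -0.5, -1.6]
opening: 0.551
[-0.176, 0.548, 0.54, 0.0, -0.002, 0.001] [-0.177, 0.548, 0.827, 0.0, -0.002, 0.001]
```

```bash
python3 -m crank '[[-0.06,0.18,0,0,0,0,0],[-0.12,0.36,0.1,0,0,0,0],[-0.176,0.548,0.3,0,0,0,0],[-0.176,0.548,0.5,0,0,0,0],[-0.176,0.548,0.65,0,0,0,0],[-0.176,0.548,0.65,0,0,0,0],[-0.176,0.548,0.65,0,0,0,0]]' 50
python3 - <<'E'
from h import *
snap("scene","i_scene.png"); snap("wrist","i_wrist.png")
A=[.4584,.4175]; b=np.arctan2(A[1],A[0])
print(rows([*A,.047],tool(b)))
E
```

```text
time: 15.25
eef_pos: [0.4613, 0.4168, 0.0761]
tcp_rot: [-0.36, 0.933, -0.0, 0.0]
contact_force: [0.7, 0.1, -2.1]
opening: 0.551
[0.02, 0.016, 0.205, -0.001, 0.003, -0.001]
```

View pics/i_wrist.png

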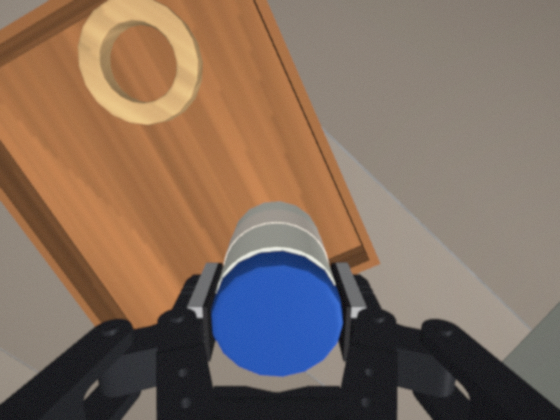

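View pics/i_scene.png

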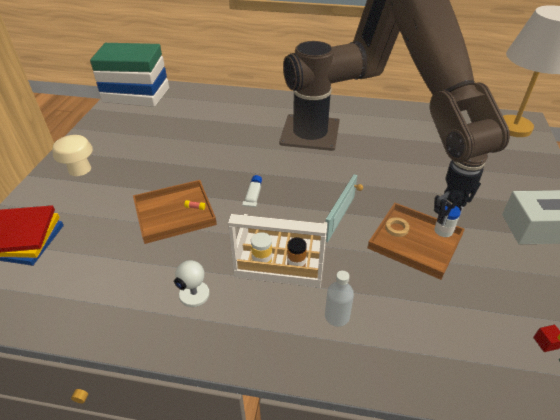

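The pot is over the tray corner, a little close to the right wall; I shift it 5 mm inward, set it down and release.

```bash
python3 -m crank '[[0.02,-0.015,0.05,0,0,0,0],[0.02,-0.015,0.1,0,0,0,0],[0.02,-0.015,0.15,0,0,0,0],[0.02,-0.015,0.19,0,0,0,0],[0.02,-0.015,0.2,0,0,0,0],[0.02,-0.015,0.2,0,0,0,0]]' 50
python3 - <<'E'
from h import *
s=telemetry.get_state();print(s["eef_pos"],s["contact_force"])
E
```

```text
time: 15.95
eef_pos: [0.4594, 0.4138, 0.0451]
tcp_rot: [-0.361, 0.933, 0.0, -0.0]
contact_force: [0.2, 0.2, -2.0]
opening: 0.547
[0.45943555 0.41379645 0.04511544] [ 0.21255722  0.20772771 -2.01534237]
```

```bash
python3 -m crank '[[0,0,0.01,0,0,0,0],[0,0,0.02,0,0,0,0],[0,0,0.02,0,0,0,0],[0,0,0.02,0,0,0,0.6],[0,0,0.02,0,0,0,0.65],[0,0,0.02,0,0,0,0.72],[0,0,0.02,0,0,0,0.75],[0,0,0.02,0,0,0,0.75],[0,0,-0.3,0,0,0,0.75],[0,0,-0.6,0,0,0,0.75],[0,0,-0.9,0,0,0,0.75],[0,0,-0.9,0,0,0,0.75]]' 50
python3 - <<'E'
from h import *
s=telemetry.get_state();print(s["eef_pos"],s["contact_force"])
snap("wrist","j_wrist.png");snap("side","j_side.png")
E
```

```text
time: 17.15
eef_pos: [0.4634, 0.4164, 0.1894]
tcp_rot: [-0.361, 0.933, 0.002, 0.008]
contact_force: [1.1, 0.6, 0.8]
opening: 0.75
[0.4633789  0.41638685 0.18942211] [1.06574051 0.57751596 0.76789785]
```

View pics/j_wrist.png

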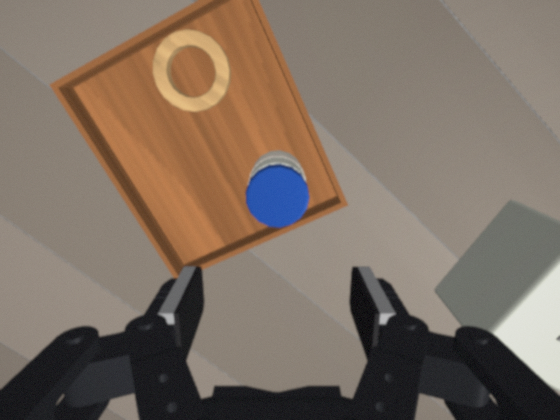

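View pics/j_side.png

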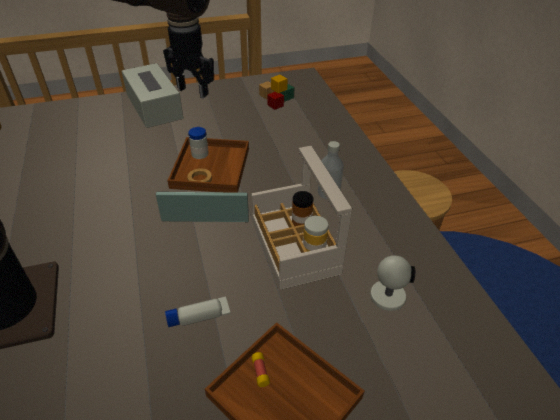

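Cream pot stands upright in the tray (side px 198,145), ring untouched. Next the balm pot with a 35° tilted tool, so the body clears the top board.

```bash
python3 - <<'E'
from h import *
b=(telemetry.get_state()["eef_pos"],tool(.739))
T=tool(.03,np.radians(35))
print(rows([.47,.27,.25],T), rows([.47,.27,.25],T,b))
E
```

```text
[0.598, -0.755, -0.453, 0.138, -0.37, 0.436] [0.6, -0.754, -0.452, 0.138, -0.372, 0.437]
```

```bash
python3 -m crank '[[0.1,-0.12,-0.2,0.02,-0.05,0.06,0.7],[0.2,-0.25,-0.4,0.035,-0.1,0.115,0.7],[0.3,-0.38,-0.45,0.05,-0.15,0.17,0.7],[0.4,-0.5,-0.45,0.07,-0.19,0.22,0.7],[0.5,-0.63,-0.45,0.085,-0.23,0.27,0.7],[0.6,-0.755,-0.45,0.1,-0.28,0.33,0.7],[0.6,-0.755,-0.45,0.12,-0.32,0.38,0.7],[0.6,-0.755,-0.45,0.138,-0.372,0.437,0.7],[0.6,-0.755,-0.45,0.138,-0.372,0.437,0.7]]' 50
python3 - <<'E'
from h import *
T=tool(.03,np.radians(35)); s=telemetry.get_state(); print(s["qpos"])
print(rows([.5,.13,.27],T), rows([.53,.044,.26],T))
E
```

```text
time: 18.15
eef_pos: [0.4664, 0.2688, 0.2433]
tcp_rot: [-0.015, 0.955, 0.003, 0.297]
contact_force: [-0.8, 0.2, -0.0]
opening: 0.701
[ 0.44164765 -0.28143976  2.20547129 -0.36978348  0.68852182 -0.93710044]
[-0.26, -0.932, -0.032, -0.002, -0.004, 0.001] [-0.372, -1.511, 0.128, -0.002, -0.004, 0.001]
```

```bash
python3 -m crank '[[-0.09,-0.3,0,0,0,0,0.7],[-0.18,-0.6,0,0,0,0,0.7],[-0.26,-0.93,0,0,0,0,0.7],[-0.26,-0.93,0,0,0,0,0.7]]' 50
python3 -m crank '[[-0.05,-0.25,0.05,0,0,0,0.7],[-0.11,-0.57,0.14,0,0,0,0.7],[-0.11,-0.57,0.14,0,0,0,0.7],[-0.11,-0.57,0.14,0,0,0,0.7]]' 50
python3 - <<'E'
from h import *
T=tool(.03,np.radians(35)); s=telemetry.get_state(); print(s["qpos"],s["eef_pos"])
p=snap("wrist","k_wrist.png")
for l in("balm_pot","swab_pot"):
    for q in finder.pinpoint(l,p)[:1]: print(l,ray(p,q["location"],.03),q["confidence"])
print(proj(p,[.640,.0445,.106]),proj(p,[.638,-.035,.106]))
E
```

```text
time: 18.55
eef_pos: [0.507, 0.1254, 0.271]
tcp_rot: [-0.011, 0.954, 0.003, 0.301]
contact_force: [0.2, 0.3, -0.3]
opening: 0.705
time: 18.95
eef_pos: [0.5331, 0.0454, 0.2611]
tcp_rot: [-0.013, 0.954, 0.004, 0.299]
contact_force: [0.2, 0.3, -0.7]
opening: 0.7
[-0.15433834 -0.37344966  2.24062329  0.16545621  0.68167118 -1.84988411] [0.53310918 0.04535797 0.26114132]
balm_pot [0.6399101  0.04941651 0.03      ] 0.9
swab_pot [ 0.64278302 -0.03843426  0.03      ] 0.77
[np.float64(181.34647865370263), np.float64(271.89038151895124)] [np.float64(178.44611060484374), np.float64(188.03147339964931)]
```

View pics/k_wrist.png

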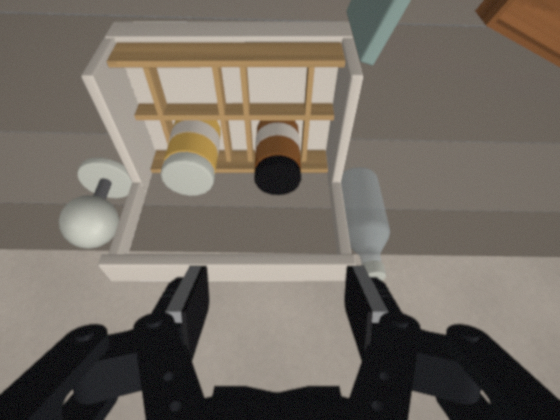

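Both back-row pots stand in their bays: black lid (277,175), white lid (190,172). Move to the pre-grasp on the tool axis.

```bash
python3 - <<'E'
from h import *
T=tool(.03,np.radians(35))
g=np.array([.6497,.048,.0727]); z=T.as_matrix()[:,2]
print(rows(g-.13*z,T)); print(rows(g,T,(g-.13*z,T)))
E
```

```text
[0.085, -0.022, 0.614, 0.001, -0.001, 0.001]
[0.0, 0.0, 0.867, 0.0, 0.0, 0.0]
```

```bash
python3 -m crank '[[0.04,0.0,0.25,0,0,0,0.7],[0.085,0.0,0.5,0,0,0,0.7],[0.085,-0.02,0.61,0,0,0,0.7],[0.085,-0.02,0.61,0,0,0,0.7]]' 50
python3 - <<'E'
from h import *
T=tool(.03,np.radians(35))
g=np.array([.6497,.048,.0727])
print(rows(g,T))
p=snap("wrist","l_wrist.png"); snap("side","l_side.png")
E
```

```text
time: 19.5
eef_pos: [0.5739, 0.0465, 0.1769]
tcp_rot: [-0.016, 0.955, 0.005, 0.298]
contact_force: [0.4, -0.1, 0.0]
opening: 0.703
[-0.021, -0.007, 0.858, 0.001, -0.004, 0.001]
```

View pics/l_wrist.png

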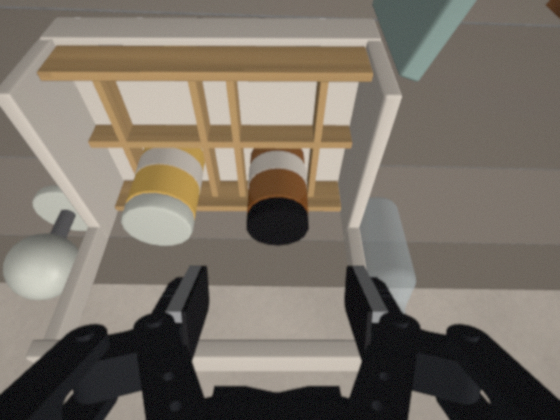

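View pics/l_side.png

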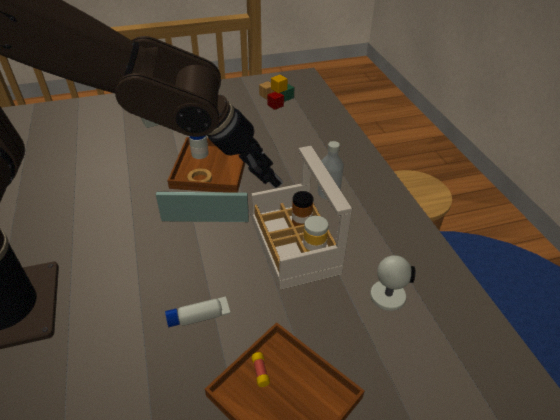

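```bash
python3 -m crank '[[-0.01,0,0.25,0,0,0,0.7],[-0.02,0,0.5,0,0,0,0.7],[-0.02,0,0.7,0,0,0,0.7],[-0.02,0,0.84,0,0,0,0.7],[-0.02,0,0.86,0,0,0,0.7],[-0.02,0,0.86,0,0,0,0.7]]' 50
python3 - <<'E'
from h import *
s=telemetry.get_state(); print(s["eef_pos"],s["contact_force"])
p=snap("wrist","m_wrist.png"); snap("side","m_side.png")
E
```

```text
time: 20.2
eef_pos: [0.6521, 0.0472, 0.0776]
tcp_rot: [-0.014, 0.953, 0.004, 0.301]
contact_force: [-0.6, 0.3, -0.6]
opening: 0.7
[0.6520707  0.04717153 0.0775925 ] [-0.60700227  0.32548676 -0.55777339]
```

View pics/m_wrist.png

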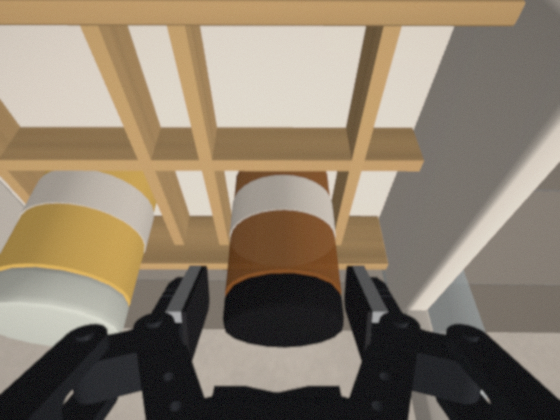

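View pics/m_side.png

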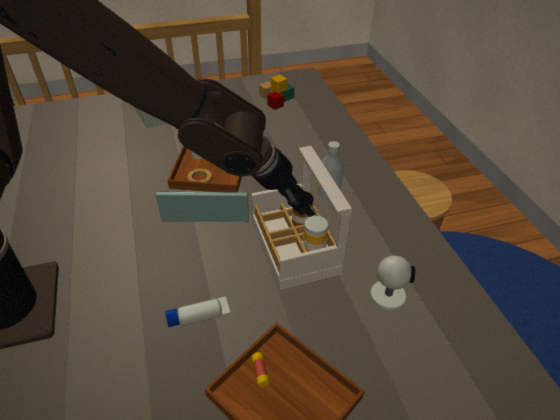

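Pot is centred between the jaws. Lower 5 mm more and close.

```bash
python3 -m crank '[[0.025,0,0.023,0,0,0,0.7],[0.025,0,0.023,0,0,0,0.7],[0.025,0,0.023,0,0,0,0],[0.025,0,0.023,0,0,0,0],[0.025,0,0.023,0,0,0,0],[0.025,0,0.023,0,0,0,0],[0.025,0,0.023,0,0,0,0]]' 50
python3 - <<'E'
from h import *
T=tool(.03,np.radians(35));s=telemetry.get_state(); e=s["eef_pos"]; print(e)
r=R.from_quat(s["tcp_rot"])
for d in([0,0,.01],[0,0,.022],[-.02,0,.035],[-.045,0,.06],[-.075,0,.085],[-.105,0,.11]): print(rows(e+d,r))
E
```

```text
time: 21.0
eef_pos: [0.6509, 0.0465, 0.072]
tcp_rot: [-0.014, 0.954, 0.004, 0.301]
contact_force: [-3.5, 0.4, 5.1]
opening: 0.525
[0.65086962 0.04649735 0.07196779]
[-0.038, -0.0, -0.055, 0.0, 0.0, 0.0]
[-0.084, -0.0, -0.12, 0.0, 0.0, 0.0]
[-0.025, 0.004, -0.268, 0.0, 0.0, 0.0]
[0.016, 0.009, -0.5, 0.0, 0.0, 0.0]
[0.084, 0.014, -0.751, 0.0, 0.0, 0.0]
[0.152, 0.02, -1.002, 0.0, 0.0, 0.0]
```

```bash
python3 -m crank '[[-0.038,0,-0.055,0,0,0,0],[-0.084,0,-0.12,0,0,0,0],[-0.084,0,-0.12,0,0,0,0],[-0.025,0.004,-0.268,0,0,0,0],[0.016,0.009,-0.5,0,0,0,0],[0.084,0.014,-0.751,0,0,0,0],[0.152,0.02,-1,0,0,0,0],[0.152,0.02,-1,0,0,0,0]]' 50
python3 - <<'E'
from h import *
p=snap("wrist","n_wrist.png"); snap("side","n_side.png"); print(telemetry.get_state()["contact_force"])
T=tool(.03,np.radians(35))
B=[.537,.3857]; b=np.arctan2(B[1],B[0]); T2=tool(b,np.radians(35))
print(rows([.53,.19,.22],tool(.3,np.radians(35))))
E
```

```text
time: 21.8
eef_pos: [0.5454, 0.0466, 0.1857]
tcp_rot: [-0.014, 0.952, 0.004, 0.304]
contact_force: [0.4, 0.1, -0.9]
opening: 0.526
[-3.50486508e-01 -2.22968436e-03 -2.34652598e+00]
[-0.081, 0.959, -0.251, -0.1, 0.001, -0.141]
```

View pics/n_side.png

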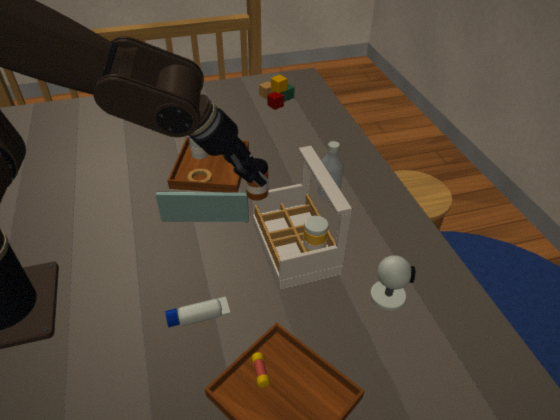

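View pics/n_wrist.png

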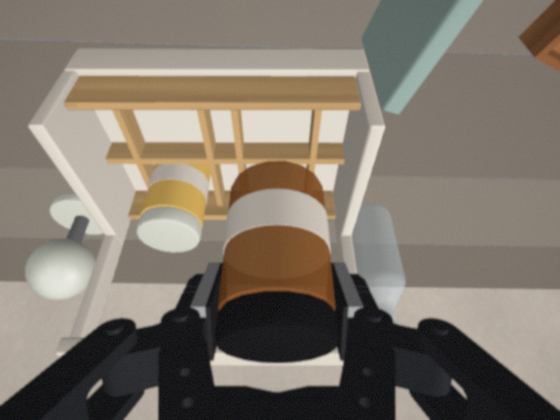

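Amber pot is out and held upright (side px 257,185). Carry it to the tray.

```bash
python3 -m crank '[[-0.02,0.24,-0.08,-0.025,0,-0.035,0],[-0.04,0.48,-0.16,-0.05,0,-0.07,0],[-0.06,0.72,-0.25,-0.075,0,-0.105,0],[-0.08,0.96,-0.25,-0.1,0,-0.14,0],[-0.08,0.96,-0.25,-0.1,0,-0.14,0]]' 50
python3 - <<'E'
from h import *
b=np.arctan2(.3857,.537); T2=tool(b,np.radians(35)); g=np.array([.5467,.3927,.049])
print(rows(g+[0,0,.14],T2),rows([.54,.32,.2],T2))
E
```

```text
time: 22.4
eef_pos: [0.5302, 0.1928, 0.2177]
tcp_rot: [-0.144, 0.943, 0.047, 0.296]
contact_force: [0.7, -1.2, -1.4]
opening: 0.53
[-0.301, 1.238, 0.449, -0.115, -0.001, -0.168] [-0.19, 0.789, 0.28, -0.115, -0.001, -0.168]
```

```bash
python3 -m crank '[[-0.06,0.25,0.05,-0.035,0,-0.05,0],[-0.12,0.5,0.15,-0.07,0,-0.1,0],[-0.19,0.79,0.28,-0.115,0,-0.168,0],[-0.19,0.79,0.28,-0.115,0,-0.168,0]]' 50
python3 - <<'E'
from h import *
b=np.arctan2(.3857,.537); T2=tool(b,np.radians(35)); g=np.array([.5467,.3927,.049])
print(rows(g+[0,0,.08],T2),rows(g+[0,0,.04],T2))
p=snap("wrist","o_wrist.png")
E
```

```text
time: 22.8
eef_pos: [0.5401, 0.3195, 0.1963]
tcp_rot: [-0.292, 0.909, 0.092, 0.283]
contact_force: [-0.4, -0.2, -2.5]
opening: 0.522
[-0.009, 0.37, 0.552, 0.001, -0.004, -0.0] [0.143, 0.37, 0.771, 0.001, -0.004, -0.0]
```

View pics/o_wrist.png

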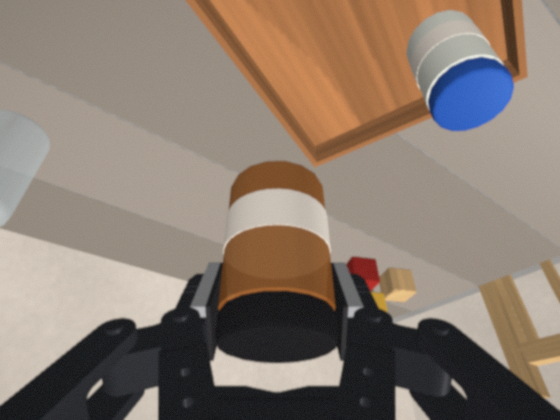

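```bash
python3 -m crank '[[0,0.19,0.2,0,0,0,0],[0,0.37,0.4,0,0,0,0],[-0.01,0.37,0.55,0,0,0,0],[-0.01,0.37,0.55,0,0,0,0],[-0.01,0.37,0.55,0,0,0,0]]' 50
python3 - <<'E'
from h import *
b=np.arctan2(.3857,.537); T2=tool(b,np.radians(35)); g=np.array([.5467,.3927,.049])
print(rows(g+[0,0,.03],T2),rows(g,T2))
p=snap("wrist","p_wrist.png"); snap("scene","p_scene.png")
E
```

```text
time: 23.35
eef_pos: [0.5478, 0.3896, 0.1331]
tcp_rot: [-0.29, 0.909, 0.091, 0.286]
contact_force: [0.0, -0.2, -1.4]
opening: 0.527
[0.201, 0.021, 0.299, -0.002, -0.001, -0.002] [0.316, 0.022, 0.463, -0.002, -0.001, -0.002]
```

View pics/p_wrist.png

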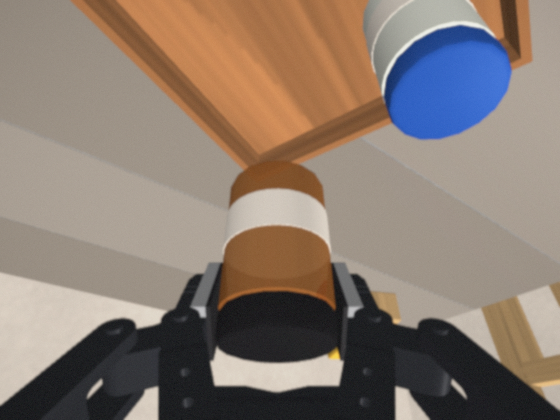

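View pics/p_scene.png

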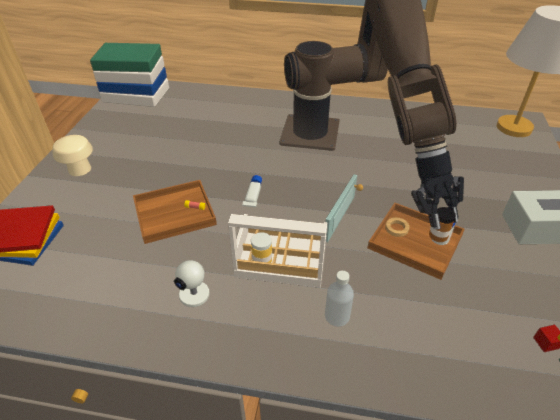

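```bash
python3 - <<'E'
from h import *
p=snap("wrist"); c=np.array([.4795,.3497]); ex=np.array([.374,.927]); ey=np.array([-.927,.374])
for a,b in((.1,.09),(.1,-.09),(-.1,-.09)): print("corner",np.round(proj(p,[*(c+a*ex+b*ey),.028]),0))
print("bottom",proj(p,[.538,.383,.091]),"top",proj(p,[.538,.383,.167]),"floor target",proj(p,[.537,.3857,.005]))
print("cream lid", proj(p,[.4584-.0,.4135,.081]))
for l in("cream_pot",):
  for q in finder.pinpoint(l,p)[:1]: w=ray(p,q["location"],.005)[:2]; print(w,(w-c)@ex,(w-c)@ey)
E
```

```text
corner [ 57. 534.]
corner [180. 257.]
corner [-124.  -51.]
bottom [np.float64(185.36286668264088), np.float64(277.80002973523335)] top [np.float64(342.002845375648), np.float64(278.00590980548725)] floor target [np.float64(85.57083754450109), np.float64(281.97395038974076)]
cream lid [np.float64(90.17128094181709), np.float64(452.6095026381673)]
[0.46026689 0.41349446] 0.051944283767396834 0.04168822709397797
```

Projections agree (tray corner seen (258,165), predicted (257,180)); the target floor point lies inside the tray. Lower and release.

```bash
python3 -m crank '[[0.07,0.01,0.1,0,0,0,0],[0.14,0.02,0.2,0,0,0,0],[0.2,0.02,0.3,0,0,0,0],[0.25,0.02,0.365,0,0,0,0],[0.29,0.02,0.425,0,0,0,0],[0.316,0.02,0.463,0,0,0,0],[0.316,0.02,0.463,0,0,0,0],[0.316,0.02,0.463,0,0,0,0]]' 50
python3 - <<'E'
from h import *
s=telemetry.get_state(); print(s["contact_force"])
snap("wrist","q_wrist.png")
E
```

```text
time: 24.35
eef_pos: [0.5484, 0.3933, 0.0535]
tcp_rot: [-0.291, 0.909, 0.092, 0.285]
contact_force: [0.2, 0.2, -1.1]
opening: 0.53
[ 0.23725888  0.20156863 -1.05718476]
```

View pics/q_wrist.png

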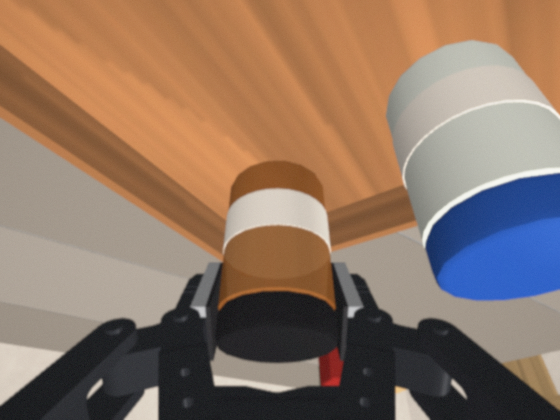

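```bash
python3 -m crank '[[0.01,0,0.014,0,0,0,0],[0.02,0,0.028,0,0,0,0],[0.027,0,0.039,0,0,0,0],[0.027,0,0.039,0,0,0,0],[0.027,0,0.039,0,0,0,0]]' 50
python3 - <<'E'
from h import *
s=telemetry.get_state(); print(s["eef_pos"],s["contact_force"])
E
```

```text
time: 24.9
eef_pos: [0.5485, 0.3928, 0.0474]
tcp_rot: [-0.292, 0.909, 0.092, 0.282]
contact_force: [0.1, 0.4, -1.1]
opening: 0.525
[0.54850775 0.39284661 0.04736192] [ 0.09039733  0.36106856 -1.11389489]
```

```bash
python3 -m crank '[[0.008,0,0.012,0,0,0,0],[0.012,0,0.017,0,0,0,0],[0.012,0,0.017,0,0,0,0]]' 50
python3 -m crank '[[0,0,0,0,0,0,0.55],[0,0,0,0,0,0,0.6],[0,0,0,0,0,0,0.65],[0,0,0,0,0,0,0.7],[0,0,0,0,0,0,0.7],[0,0,-0.1,0,0,0,0.7],[0,0,-0.3,0,0,0,0.7],[0,0,-0.6,0,0,0,0.7],[0,0,-0.9,0,0,0,0.7],[0,0,-1,0,0,0,0.7]]' 50
python3 - <<'E'
from h import *
s=telemetry.get_state(); print(s["eef_pos"],s["contact_force"])
p=snap("wrist","r_wrist.png"); snap("side","r_side.png")
c=np.array([.4795,.3497]); ex=np.array([.374,.927]); ey=np.array([-.927,.374])
for l in("cream_pot","balm_pot"):
  for q in finder.pinpoint(l,p)[:1]: w=ray(p,q["location"],.005)[:2]; print(w,(w-c)@ex,(w-c)@ey)
E
```

```text
time: 25.2
eef_pos: [0.5496, 0.3934, 0.0471]
tcp_rot: [-0.292, 0.909, 0.093, 0.282]
contact_force: [-4.1, -0.4, 5.5]
opening: 0.527
time: 26.2
eef_pos: [0.4807, 0.3427, 0.1736]
tcp_rot: [-0.292, 0.909, 0.093, 0.284]
contact_force: [-0.2, 0.2, 0.5]
opening: 0.7
[0.48071135 0.34268318 0.17356945] [-0.21178935  0.17084312  0.54673135]
[0.45885317 0.41270645] 0.05068506148986628 0.04270401950333609
[0.54069263 0.38758746] 0.058007713582441986 -0.04255565763487996
```

View pics/r_wrist.png

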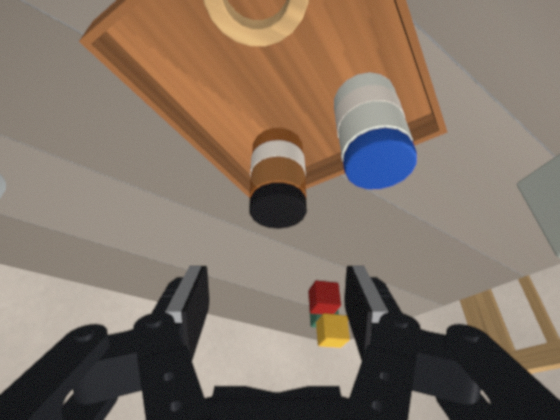

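View pics/r_side.png

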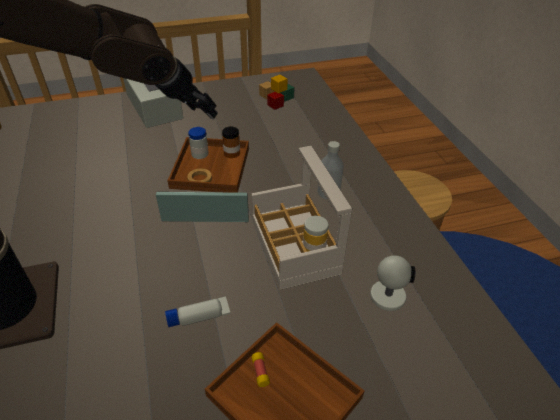

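Both pots stand upright in the tray (side px (198,145), (231,143)). Now the swab pot.

```bash
python3 - <<'E'
from h import *
a=np.radians(35)
print(rows([.5,.21,.25],tool(.3,a)))
print(rows([.53,.08,.25],tool(.03,a),([.5,.21,.25],tool(.3,a))))
E
```

```text
[0.031, -0.793, -0.68, 0.119, -0.007, 0.167]
[0.053, -0.887, -0.037, 0.099, -0.0, 0.141]
```

```bash
python3 -m crank '[[0,-0.1,-0.25,0.02,0,0.03,0.75],[0.01,-0.3,-0.5,0.05,0,0.07,0.75],[0.02,-0.5,-0.68,0.08,0,0.12,0.75],[0.03,-0.79,-0.68,0.119,-0.007,0.167,0.75],[0.03,-0.79,-0.68,0.119,-0.007,0.167,0.75]]' 50
python3 -m crank '[[0.02,-0.3,-0.02,0.033,0,0.047,0.75],[0.04,-0.6,-0.04,0.066,0,0.094,0.75],[0.053,-0.887,-0.04,0.099,0,0.141,0.75],[0.053,-0.887,-0.04,0.099,0,0.141,0.75]]' 50
python3 - <<'E'
from h import *
T=tool(.03,np.radians(35)); print(telemetry.get_state()["eef_pos"])
p=snap("wrist","s_wrist.png");q=snap("side")
for l in("swab_pot",):
  for pp in(p,q):
    for m in finder.pinpoint(l,pp)[:1]: print(l,ray(pp,m["location"],.03),m["confidence"])
g=np.array([.651,-.036,.0727]); z=T.as_matrix()[:,2]
print(rows(g-.13*z,T),proj(p,[.640,-.036,.106]))
E
```

```text
time: 26.9
eef_pos: [0.5016, 0.2081, 0.2495]
tcp_rot: [-0.141, 0.943, 0.044, 0.297]
contact_force: [0.1, 0.8, 0.1]
opening: 0.748
time: 27.3
eef_pos: [0.5304, 0.0778, 0.2483]
tcp_rot: [-0.012, 0.954, 0.004, 0.299]
contact_force: [-1.2, 0.2, 1.2]
opening: 0.75
[0.53037061 0.07781617 0.24826535]
swab_pot [ 0.63677699 -0.03803855  0.03      ] 0.71
swab_pot [ 0.63947038 -0.04128784  0.03      ] 0.95
[0.03, -0.807, 0.547, 0.001, -0.002, 0.001] [np.float64(191.61001375183088), np.float64(151.22616475189244)]
```

View pics/s_wrist.png

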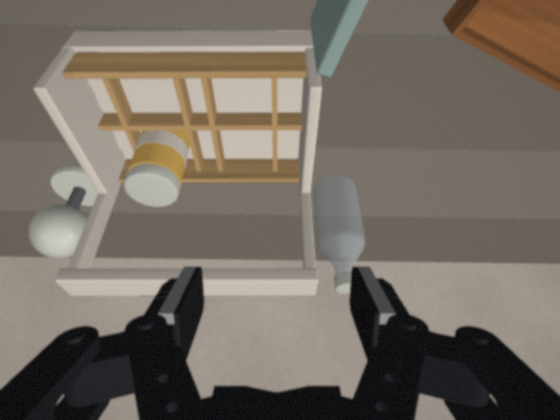

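```bash
python3 -m crank '[[0.01,-0.3,0.0,0,0,0,0.75],[0.02,-0.6,0.15,0,0,0,0.75],[0.03,-0.807,0.35,0,0,0,0.75],[0.03,-0.807,0.547,0,0,0,0.75],[0.03,-0.807,0.547,0,0,0,0.75]]' 50
python3 - <<'E'
from h import *
T=tool(.03,np.radians(35)); print(telemetry.get_state()["eef_pos"])
p=snap("wrist","t_wrist.png")
for m in finder.pinpoint("swab_pot",p)[:1]: print(ray(p,m["location"],.03),m["confidence"])
g=np.array([.651,-.036,.0727]); print(rows(g,T))
E
```

```text
time: 28.0
eef_pos: [0.5755, -0.0383, 0.1756]
tcp_rot: [-0.014, 0.955, 0.006, 0.297]
contact_force: [-1.6, 0.3, -1.2]
opening: 0.745
[ 0.57550031 -0.03827871  0.17557829]
[ 0.63818571 -0.03589045  0.03      ] 0.63
[0.001, -0.004, 0.87, 0.001, -0.001, 0.001]
```

View pics/t_wrist.png

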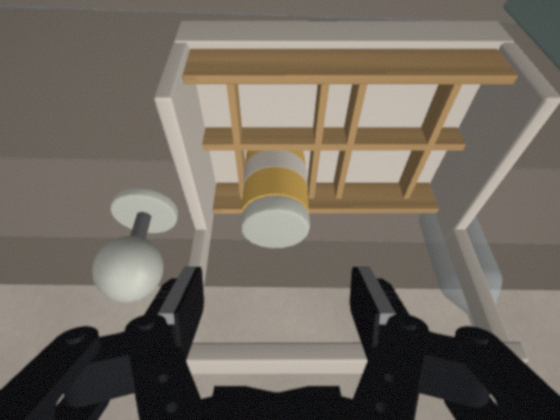

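White lid at (276,220), centred. Descend, lower slightly, close.

```bash
python3 -m crank '[[0,0,0.25,0,0,0,0.75],[0,0,0.5,0,0,0,0.75],[0,0,0.7,0,0,0,0.75],[0,0,0.84,0,0,0,0.75],[0.02,0,0.885,0,0,0,0.75],[0.02,0,0.885,0,0,0,0.75]]' 50
python3 - <<'E'
from h import *
T=tool(.03,np.radians(35)); s=telemetry.get_state(); print(s["eef_pos"],s["contact_force"])
p=snap("wrist","u_wrist.png")
E
```

```text
time: 28.7
eef_pos: [0.6504, -0.0358, 0.0707]
tcp_rot: [-0.015, 0.954, 0.005, 0.301]
contact_force: [-0.1, -0.2, 0.7]
opening: 0.746
[ 0.65038188 -0.03577776  0.07072535] [-0.08643351 -0.16597875  0.69133523]
```

View pics/u_wrist.png

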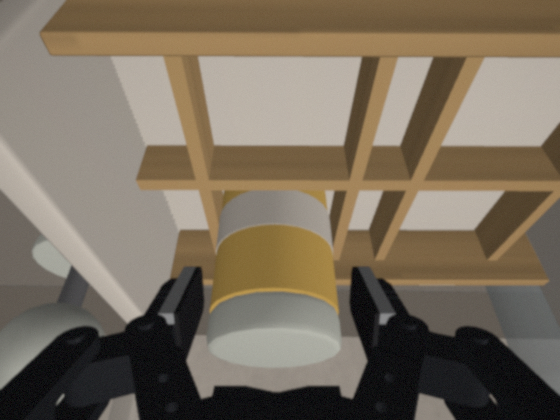

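Centred between the pads. Close, then the same lift path as before.

```bash
python3 -m crank '[[0,0,0,0,0,0,0],[0,0,0,0,0,0,0],[0,0,0,0,0,0,0],[0,0,0,0,0,0,0],[0,0,0,0,0,0,0]]' 50
python3 -m crank '[[-0.038,0,-0.055,0,0,0,0],[-0.084,0,-0.12,0,0,0,0],[-0.084,0,-0.12,0,0,0,0],[-0.025,0.004,-0.268,0,0,0,0],[0.016,0.009,-0.5,0,0,0,0],[0.084,0.014,-0.751,0,0,0,0],[0.152,0.02,-1,0,0,0,0],[0.152,0.02,-1,0,0,0,0]]' 50
python3 - <<'E'
from h import *
snap("side","v_side.png"); snap("wrist","v_wrist.png")
a=np.radians(35)
print(rows([.54,.1,.22],tool(.15,a)))
print(rows([.545,.23,.22],tool(.4,a),([.54,.1,.22],tool(.15,a))))
E
```

```text
time: 29.25
eef_pos: [0.6514, -0.0371, 0.0727]
tcp_rot: [-0.015, 0.953, 0.004, 0.302]
contact_force: [-5.2, 1.5, 8.2]
opening: 0.575
time: 30.05
eef_pos: [0.5448, -0.0373, 0.1836]
tcp_rot: [-0.015, 0.953, 0.003, 0.303]
contact_force: [0.3, -0.4, -2.1]
opening: 0.577
[-0.145, 0.916, -0.221, -0.044, 0.001, -0.062]
[-0.133, 0.852, 0.093, -0.091, -0.0, -0.13]
```

View pics/v_side.png

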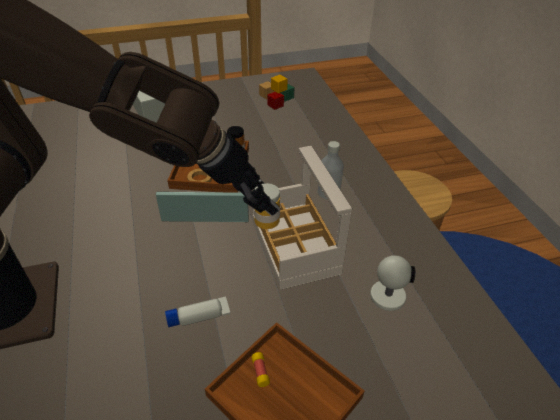

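View pics/v_wrist.png

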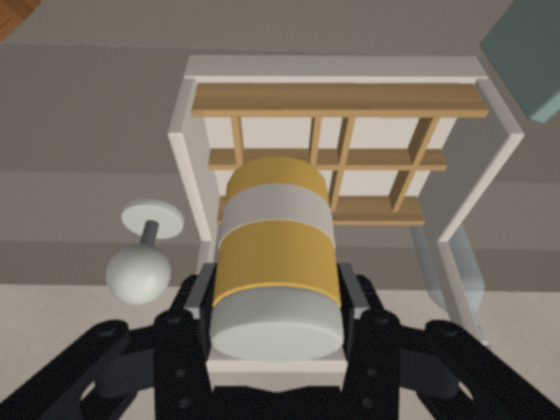

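Swab pot is held, shelf empty. Carry it over.

```bash
python3 -m crank '[[-0.04,0.24,-0.1,-0.011,0,-0.016,0],[-0.08,0.48,-0.2,-0.022,0,-0.031,0],[-0.12,0.72,-0.22,-0.033,0,-0.047,0],[-0.145,0.916,-0.22,-0.044,0,-0.062,0],[-0.145,0.916,-0.22,-0.044,0,-0.062,0]]' 50
python3 -m crank '[[-0.035,0.22,0.02,-0.023,0,-0.033,0],[-0.07,0.44,0.05,-0.046,0,-0.065,0],[-0.1,0.66,0.07,-0.069,0,-0.098,0],[-0.133,0.852,0.09,-0.091,0,-0.13,0],[-0.133,0.852,0.09,-0.091,0,-0.13,0]]' 50
python3 - <<'E'
from h import *
a=np.radians(35); P3=np.array([.510,.305]); b=np.arctan2(P3[1],P3[0])
g=np.array([*(P3+.012*np.array([np.cos(b),np.sin(b)])),.049]); print(g)
snap("scene","w_scene.png"); snap("wrist","w_wrist.png")
print(rows(g+[0,0,.08],tool(b,a)),rows(g+[0,0,.13],tool(b,a)))
E
```

```text
time: 30.65
eef_pos: [0.5403, 0.103, 0.2178]
tcp_rot: [-0.073, 0.951, 0.024, 0.298]
contact_force: [0.3, -0.5, -2.2]
opening: 0.575
time: 31.15
eef_pos: [0.5451, 0.2317, 0.2176]
tcp_rot: [-0.19, 0.935, 0.06, 0.293]
contact_force: [-0.0, -0.7, -1.5]
opening: 0.574
[0.52029881 0.31115909 0.049     ]
[0.289, 0.563, 0.52, -0.05, -0.002, -0.073] [0.099, 0.563, 0.246, -0.05, -0.002, -0.073]
```

View pics/w_scene.png

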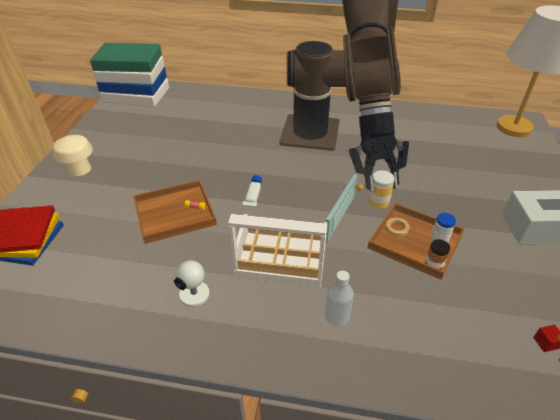

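View pics/w_wrist.png

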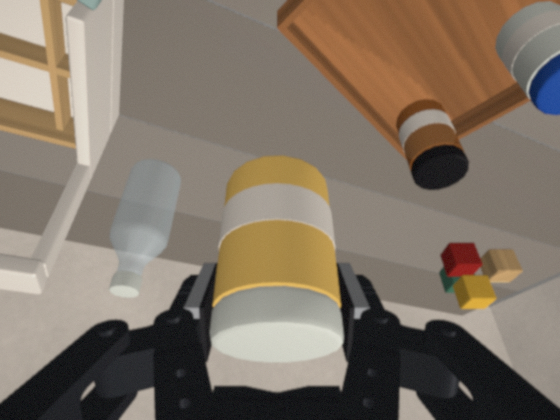

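```bash
python3 -m crank '[[0.03,0.2,0.07,-0.02,0,-0.03,0],[0.06,0.4,0.15,-0.04,0,-0.06,0],[0.1,0.563,0.25,-0.05,0,-0.073,0],[0.2,0.563,0.39,-0.05,0,-0.073,0],[0.289,0.563,0.52,-0.05,0,-0.073,0],[0.289,0.563,0.52,-0.05,0,-0.073,0]]' 50
python3 - <<'E'
from h import *
a=np.radians(35); P3=np.array([.510,.305]); b=np.arctan2(P3[1],P3[0])
g=np.array([*(P3+.012*np.array([np.cos(b),np.sin(b)])),.049])
snap("scene","x_scene.png"); p=snap("wrist","x_wrist.png")
print(rows(g,tool(b,a)),proj(p,[*P3,.005]))
E
```

```text
time: 31.85
eef_pos: [0.518, 0.3095, 0.1254]
tcp_rot: [-0.253, 0.921, 0.079, 0.285]
contact_force: [-0.0, -0.4, -2.5]
opening: 0.571
[0.313, 0.007, 0.445, -0.001, -0.001, -0.001] [np.float64(94.35775818994686), np.float64(277.40539211751076)]
```

View pics/x_wrist.png

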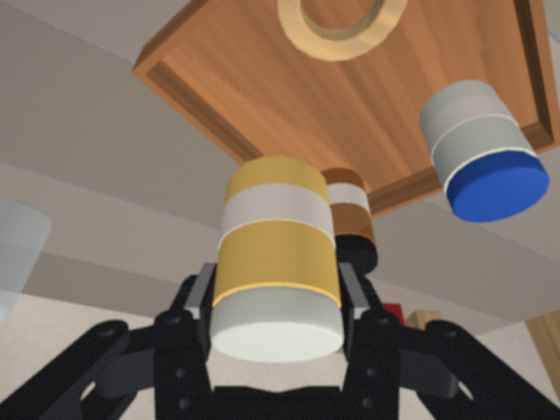

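View pics/x_scene.png

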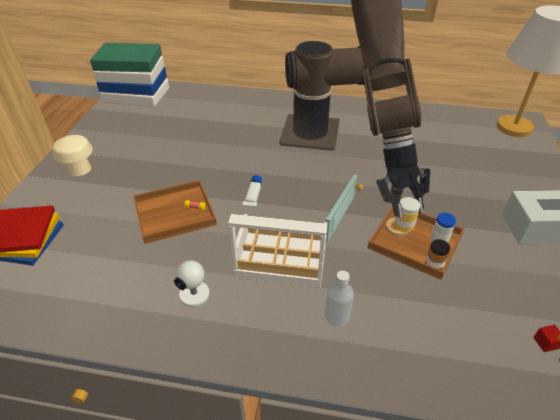

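The floor target projects to (277,94), free between ring and balm pot. Lower.

```bash
python3 -m crank '[[0.07,0,0.1,0,0,0,0],[0.14,0.007,0.2,0,0,0,0],[0.2,0.007,0.29,0,0,0,0],[0.25,0.007,0.355,0,0,0,0],[0.29,0.007,0.41,0,0,0,0],[0.313,0.007,0.445,0,0,0,0],[0.313,0.007,0.445,0,0,0,0],[0.313,0.007,0.445,0,0,0,0]]' 50
python3 - <<'E'
from h import *
snap("wrist","y_wrist.png"); print(telemetry.get_state()["contact_force"])
E
```

```text
time: 32.75
eef_pos: [0.5228, 0.3103, 0.0565]
tcp_rot: [-0.255, 0.92, 0.082, 0.287]
contact_force: [-0.5, 0.7, -1.6]
opening: 0.573
[ 0.57802072 -0.53900018 -1.68693735]
```

View pics/y_wrist.png

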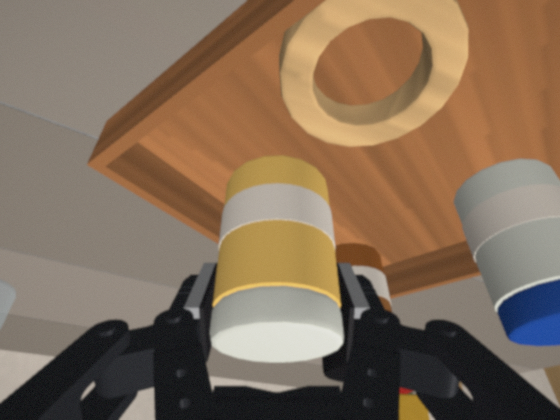

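```bash
python3 -m crank '[[0.01,0,0.015,0,0,0,0],[0.02,0,0.03,0,0,0,0],[0.03,0,0.043,0,0,0,0],[0.037,0,0.053,0,0,0,0],[0.037,0,0.053,0,0,0,0]]' 50
python3 - <<'E'
from h import *
s=telemetry.get_state(); print(s["eef_pos"],s["contact_force"])
E
```

```text
time: 33.3
eef_pos: [0.5223, 0.3087, 0.0485]
tcp_rot: [-0.256, 0.921, 0.084, 0.282]
contact_force: [-0.2, -0.1, -3.2]
opening: 0.574
[0.52232031 0.30874918 0.04847561] [-0.15931202 -0.0720114  -3.20288474]
```

```bash
python3 -m crank '[[0.005,0,0.008,0,0,0,0],[0.01,0,0.014,0,0,0,0],[0.012,0,0.017,0,0,0,0],[0.012,0,0.017,0,0,0,0]]' 50
python3 - <<'E'
from h import *
s=telemetry.get_state(); print(s["eef_pos"],s["contact_force"])
E
```

```text
time: 33.7
eef_pos: [0.5231, 0.3089, 0.0479]
tcp_rot: [-0.256, 0.921, 0.084, 0.282]
contact_force: [-3.1, 0.5, 4.4]
opening: 0.569
[0.52313691 0.30887338 0.04788215] [-3.05747333  0.50636608  4.43237114]
```

Contact with the floor (+4.4 N). Release and back off along the tool axis.

```bash
python3 -m crank '[[0,0,0,0,0,0,0.6],[0,0,0,0,0,0,0.65],[0,0,0,0,0,0,0.7],[0,0,0,0,0,0,0.74],[0,0,0,0,0,0,0.74],[0,0,-0.1,0,0,0,0.74],[0,0,-0.3,0,0,0,0.74],[0,0,-0.6,0,0,0,0.74],[0,0,-0.9,0,0,0,0.74],[0,0,-1,0,0,0,0.74],[0,0,-1,0,0,0,0.74]]' 50
python3 - <<'E'
from h import *
p=snap("wrist","z_wrist.png"); q=snap("side","z_side.png"); sc=snap("scene","z_scene.png")
c=np.array([.4795,.3497]); ex=np.array([.374,.927]); ey=np.array([-.927,.374])
for l in("cream_pot","balm_pot","swab_pot","teether_ring"):
  for m in finder.pinpoint(l,p)[:1]: w=ray(p,m["location"],.005)[:2]; print(l,w,(w-c)@ex,(w-c)@ey)
h=np.array([.532,.111])
for pp in(q,sc):
  for m in finder.pinpoint("door_top",pp)[:1]: w=ray(pp,m["location"],.09); print(w,m["confidence"],np.arctan2(-(w[0]-h[0]),-(w[1]-h[1])),np.hypot(*(w[:2]-h)))
print(telemetry.get_state()["eef_pos"],telemetry.get_state()["qpos"])
E
```

```text
time: 34.8
eef_pos: [0.4523, 0.2636, 0.1743]
tcp_rot: [-0.256, 0.92, 0.084, 0.285]
contact_force: [0.3, 0.4, -0.1]
opening: 0.745
cream_pot [0.4600009  0.41086993] 0.04941186016622121 0.04095322013164232
balm_pot [0.56179603 0.39232709] 0.0702940217056667 -0.0603458866623527
swab_pot [0.51264994 0.3039369 ] -0.030024318428529553 -0.04784539653722393
teether_ring [0.44200722 0.30030447] -0.05981195895410448 0.016281876534249548
[0.39313017 0.15167468 0.09      ] 0.61 1.8557247538912653 0.14470403733175013
[0.40411037 0.14721368 0.09      ] 0.76 1.846736144680539 0.13291797087745316
[0.45119296 0.26352529 0.16969752] [ 0.24963544 -0.28635014  2.34998695  0.34632015  0.53287658 -2.11420553]
```

View pics/z_wrist.png

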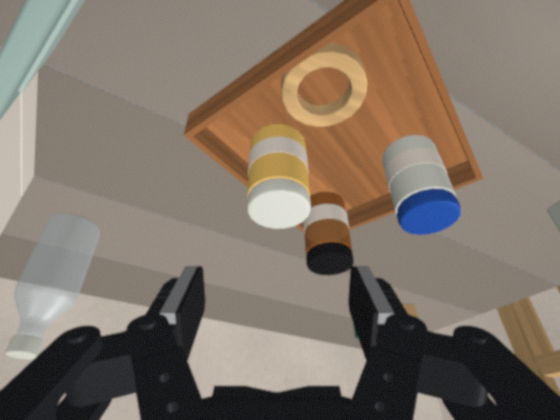

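View pics/z_side.png

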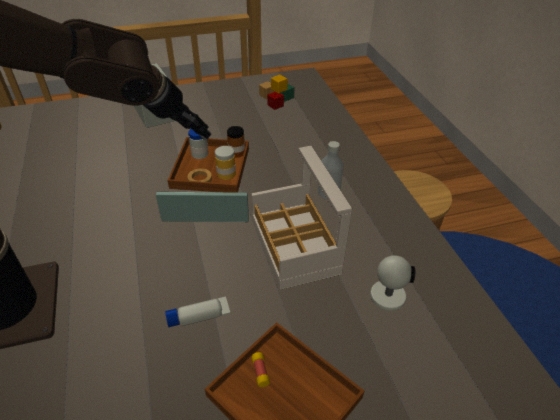

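View pics/z_scene.png

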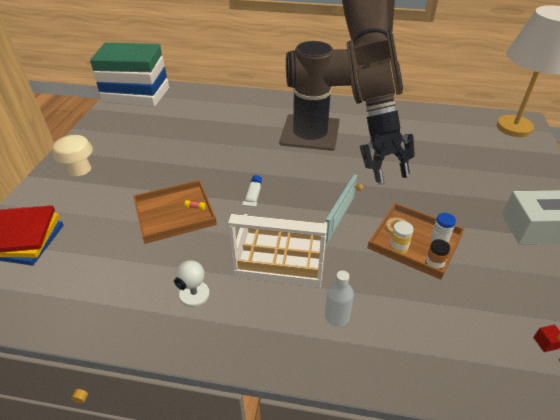

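All three pots stand in the tray; but the balm pot appears ~2 cm nearer to the corner than before (side px 236,141 vs 231,143) — probably the "knock". I check that it is upright.

```bash
python3 - <<'E'
from h import *
from scipy.optimize import least_squares
ims={n:snap(n) for n in("scene","side","wrist")}
c=np.array([.4795,.3497]); ex=np.array([.374,.927]); ey=np.array([-.927,.374])
for n,p in ims.items():
    im=p["pixels"][:,:,::-1].copy()
    for l,rad in(("balm_pot",.023),("swab_pot",.025),("cream_pot",.024)):
        m=finder.pinpoint(l,p)[:1]
        if m: w=ray(p,m[0]["location"],.005)[:2]; print(n,l,w.round(4),((w-c)@ex).round(3),((w-c)@ey).round(3),round(m[0]["confidence"],2))
    for xy,r in(((.556,.393),.023),((.5115,.3045),.025),((.459,.4125),.024)):
        for z in(.005,.081):
            pts=[proj(p,[xy[0]+r*np.cos(t),xy[1]+r*np.sin(t),z])[::-1] for t in np.linspace(0,6.28,40)]
            cv2.polylines(im,[np.round(np.array(pts)*8).astype(np.int32)],True,(0,0,255),1,shift=3)
    o={"scene":(180,360),"side":(90,150),"wrist":(40,170)}[n]; d=110 if n!="wrist" else 300
    crop=im[o[0]:o[0]+d,o[1]:o[1]+d]; cv2.imwrite("pics/ov_%s.png"%n,cv2.resize(crop,(500,500),interpolation=cv2.INTER_CUBIC))
E
```

```text
scene balm_pot [0.5682 0.3954] 0.076 -0.065 0.7
scene swab_pot [0.5215 0.2995] -0.031 -0.058 0.84
scene cream_pot [0.4547 0.4114] 0.048 0.046 0.63
side balm_pot [0.5613 0.387 ] 0.065 -0.062 0.66
side swab_pot [0.5252 0.3055] -0.024 -0.059 0.63
side cream_pot [0.4554 0.4174] 0.054 0.048 0.69
wrist balm_pot [0.5617 0.3912] 0.069 -0.061 0.82
wrist swab_pot [0.5133 0.3014] -0.032 -0.049 0.84
wrist cream_pot [0.4582 0.4122] 0.05 0.043 0.71
```

View pics/ov_side.png

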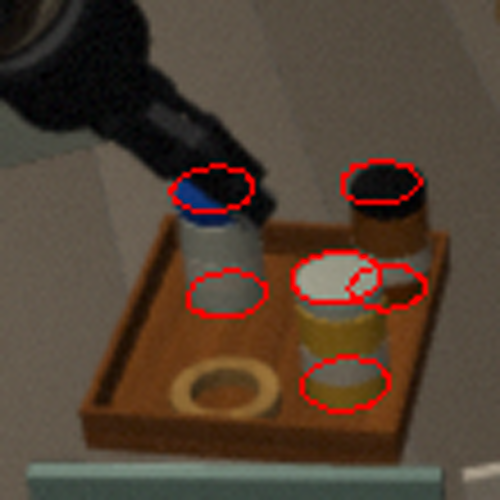

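View pics/ov_wrist.png

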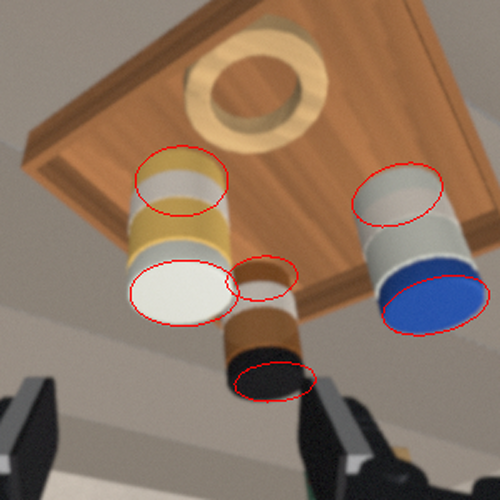

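View pics/ov_scene.png

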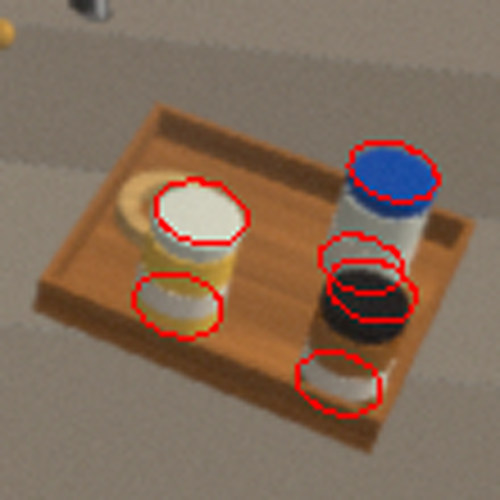

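The overlay shows the balm pot's lid and base displaced equally from my guess: it is upright on the floor at tray (0.068,−0.061), inside the limits. Now turn the tool for the door.

```bash
python3 - <<'E'
from h import *
print(rows([.46,.15,.24],tool(0.0)))
E
```

```text
[0.022, -0.672, -0.58, 0.11, 0.368, 0.335]
```

```bash
python3 -m crank '[[0,-0.1,-0.25,0.015,0.05,0.05,0.5],[0,-0.25,-0.5,0.03,0.1,0.09,0.5],[0.01,-0.4,-0.58,0.045,0.15,0.135,0.5],[0.02,-0.55,-0.58,0.06,0.2,0.18,0.5],[0.02,-0.67,-0.58,0.075,0.25,0.23,0.5],[0.02,-0.67,-0.58,0.09,0.3,0.275,0.5],[0.02,-0.67,-0.58,0.11,0.368,0.335,0.5],[0.02,-0.67,-0.58,0.11,0.368,0.335,0.5]]' 30
python3 -m crank '[[0,0,0,0,0,0.09,0.5],[0,0,0,0,0,0.18,0.5],[0,0,0,0,0,0.27,0.5],[0,0,0,0,0,0.36,0.5],[0,0,0,0,0,0.45,0.5],[0,0,0,0,0,0.54,0.5],[0,0,0,0,0,0.63,0.5],[0,0,0,0,0,0.72,0.5],[0,0,0,0,0,0.81,0.5],[0,0,0,0,0,0.9,0.5],[0,0,0,0,0,0.99,0.5],[0,0,0,0,0,1,0.5]]' 30
python3 - <<'E'
from h import *
s=telemetry.get_state();print(s["qpos"],s["eef_pos"])
h=np.array([.532,.111]); phi=1.857; d=np.array([-np.sin(phi),-np.cos(phi)]); g=h+.11*d; print(g)
print(rows([*g,.18],tool(np.arctan2(d[1],d[0]))))
E
```

```text
time: 36.65
eef_pos: [0.4617, 0.1505, 0.2401]
tcp_rot: [0.0, 1.0, -0.0, 0.0]
contact_force: [0.2, -0.7, -0.6]
opening: 0.499
time: 37.85
eef_pos: [0.4596, 0.1504, 0.24]
tcp_rot: [0.707, 0.708, 0.001, 0.0]
contact_force: [-0.5, -0.5, 0.1]
opening: 0.498
[ 1.05852141e-01 -1.55212181e-01  2.02562899e+00  4.22748440e-04
  1.26932133e+00  1.04326968e-01] [0.45957513 0.15039865 0.24001506]
[0.42647452 0.14205436]
[-0.056, -0.221, 0.4, 0.0, -0.001, 1.183]
```

```bash
python3 -m crank '[[-0.056,-0.1,0,0,0,0.09,0.5],[-0.056,-0.221,0,0,0,0.18,0.5],[-0.056,-0.221,0.1,0,0,0.27,0.5],[-0.056,-0.221,0.2,0,0,0.36,0.5],[-0.056,-0.221,0.3,0,0,0.45,0.5],[-0.056,-0.221,0.4,0,0,0.54,0.5],[-0.056,-0.221,0.4,0,0,0.63,0.5],[-0.056,-0.221,0.4,0,0,0.72,0.5],[-0.056,-0.221,0.4,0,0,0.81,0.5],[-0.056,-0.221,0.4,0,0,0.9,0.5],[-0.056,-0.221,0.4,0,0,0.99,0.5],[-0.056,-0.221,0.4,0,0,1,0.5]]' 30
python3 -m crank '[[0,0,0.1,0,0,0.09,0.5],[0,0,0.2,0,0,0.183,0.5],[0,0,0.2,0,0,0.183,0.5],[0,0,0.2,0,0,0.183,0.5]]' 30
python3 - <<'E'
from h import *
s=telemetry.get_state();print(s["qpos"],s["eef_pos"])
snap("wrist","A_wrist.png"); snap("scene","A_scene.png")
E
```

```text
time: 39.05
eef_pos: [0.4267, 0.142, 0.1801]
tcp_rot: [1.0, 0.001, 0.001, -0.0]
contact_force: [0.6, -0.3, -0.2]
opening: 0.496
time: 39.45
eef_pos: [0.4268, 0.142, 0.1502]
tcp_rot: [0.99, -0.14, 0.0, -0.0]
contact_force: [0.1, -0.1, 0.6]
opening: 0.503
[ 9.48137834e-02 -1.40063407e-01  2.18453628e+00  3.59886449e-05
  1.09678240e+00  1.94707740e+00] [0.42678615 0.14195015 0.15017766]
```

View pics/A_wrist.png

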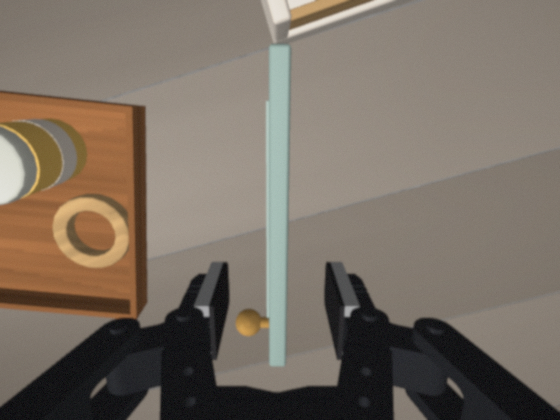

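The door (px 278) lines up with the jaws. Descend and pinch.

```bash
python3 -m crank '[[0,0,0.2,0,0,0,0.5],[0,0,0.4,0,0,0,0.5],[0,0,0.51,0,0,0,0.5],[0,0,0.51,0,0,0,0.5],[0,0,0.51,0,0,0,0],[0,0,0.51,0,0,0,0],[0,0,0.51,0,0,0,0],[0,0,0.51,0,0,0,0],[0,0,0.51,0,0,0,0]]' 25
cat > arc.py <<'E'
from h import *
s=telemetry.get_state(); p0=s["eef_pos"]; r=R.from_quat(s["tcp_rot"]); print(p0,s["opening"],s["contact_force"])
h=np.array([.532,.111]); v=p0[:2]-h; phi=np.arctan2(-v[0],-v[1]); print(np.hypot(*v),phi)
for d in np.arange(.13,phi+.2,.13):
    w=R.from_rotvec([0,0,d]); q=h+w.as_matrix()[:2,:2]@v; print(round(phi-d,2),rows([*q,p0[2]],w*r))
E
python3 arc.py
```

```text
time: 40.45
eef_pos: [0.4284, 0.1419, 0.0755]
tcp_rot: [0.99, -0.143, 0.002, -0.0]
contact_force: [-1.4, -1.9, 6.3]
opening: 0.131
[0.42838558 0.14185896 0.07547707] 0.13055054432149868 [-1.36005683 -1.88301978  6.32552348]
0.10811208581126054 1.8602564945311648
1.73 [0.006, 0.093, -0.0, 0.0, -0.0, -0.083]
1.6 [0.024, 0.185, -0.0, 0.001, -0.0, -0.166]
1.47 [0.054, 0.274, -0.0, 0.001, -0.0, -0.248]
1.34 [0.095, 0.358, -0.0, 0.001, -0.0, -0.331]
1.21 [0.146, 0.436, 0.0, 0.001, -0.0, -0.414]
1.08 [0.207, 0.507, 0.0, 0.002, -0.0, -0.497]
0.95 [0.277, 0.57, 0.0, 0.002, -0.001, -0.579]
0.82 [0.355, 0.622, 0.001, 0.002, -0.001, -0.662]
0.69 [0.438, 0.664, 0.001, 0.002, -0.001, -0.745]
0.56 [0.527, 0.695, 0.001, 0.003, -0.001, -0.828]
0.43 [0.618, 0.715, 0.001, 0.003, -0.001, -0.91]
0.3 [0.712, 0.722, 0.002, 0.003, -0.001, -0.993]
0.17 [0.805, 0.717, 0.002, 0.004, -0.001, -1.076]
0.04 [0.897, 0.7, 0.002, 0.004, -0.001, -1.159]
-0.09 [0.986, 0.671, 0.003, 0.004, -0.001, -1.241]
```

```bash
python3 -m crank '[[0.006,0.093,0,0,0,-0.083,0],[0.024,0.185,0,0,0,-0.166,0],[0.054,0.274,0,0,0,-0.248,0],[0.095,0.358,0,0,0,-0.331,0],[0.146,0.436,0,0,0,-0.414,0],[0.207,0.507,0,0,0,-0.497,0],[0.277,0.57,0,0,0,-0.579,0],[0.355,0.622,0,0,0,-0.662,0],[0.438,0.664,0,0,0,-0.745,0],[0.438,0.664,0,0,0,-0.745,0]]' 25
python3 arc.py
```

```text
time: 41.45
eef_pos: [0.4636, 0.0277, 0.0754]
tcp_rot: [0.904, 0.428, 0.002, 0.0]
contact_force: [-2.6, 4.3, 8.8]
opening: 0.131
[0.46360807 0.0276754  0.07544623] 0.13063233387649537 [-2.58259792  4.33605895  8.83598215]
0.10779816962130653 0.6872893934631521
0.56 [0.006, 0.093, 0.0, 0.0, 0.0, -0.083]
0.43 [0.024, 0.185, 0.0, 0.0, 0.0, -0.166]
0.3 [0.054, 0.273, 0.001, 0.001, 0.0, -0.248]
0.17 [0.095, 0.357, 0.001, 0.001, 0.001, -0.331]
0.04 [0.146, 0.435, 0.001, 0.001, 0.001, -0.414]
-0.09 [0.207, 0.506, 0.001, 0.001, 0.001, -0.497]
```

```bash
python3 -m crank '[[0.006,0.093,0,0,0,-0.083,0],[0.024,0.185,0,0,0,-0.166,0],[0.054,0.273,0,0,0,-0.248,0],[0.095,0.357,0,0,0,-0.331,0],[0.12,0.396,0,0,0,-0.372,0],[0.146,0.435,0,0,0,-0.414,0],[0.146,0.435,0,0,0,-0.414,0]]' 25
python3 - <<'E'
from h import *
snap("wrist","B_wrist.png"); snap("side","B_side.png")
s=telemetry.get_state(); p0=s["eef_pos"]; r=R.from_quat(s["tcp_rot"]); print(p0,s["contact_force"])
h=np.array([.532,.111]); v=p0[:2]-h; print(np.arctan2(-v[0],-v[1]))
for d in(.02,.04,.06,.08,.1):
    w=R.from_rotvec([0,0,d]); q=h+w.as_matrix()[:2,:2]@v; print(d,rows([*q,p0[2]],w*r))
E
```

```text
time: 42.15
eef_pos: [0.5268, 0.0049, 0.0754]
tcp_rot: [0.72, 0.694, 0.001, -0.001]
contact_force: [-2.9, 5.2, 10.3]
opening: 0.133
[0.52645934 0.00485113 0.0754642 ] [-2.63939798  3.9979714   8.56539881]
0.05214972471235637
0.02 [-0.0, 0.014, 0.0, 0.0, 0.0, -0.013]
0.04 [0.0, 0.028, 0.0, 0.0, 0.0, -0.025]
0.06 [0.001, 0.043, 0.0, 0.0, 0.0, -0.038]
0.08 [0.001, 0.057, 0.0, 0.0, 0.0, -0.051]
0.1 [0.003, 0.071, 0.0, 0.0, 0.0, -0.064]
```

View pics/B_wrist.png

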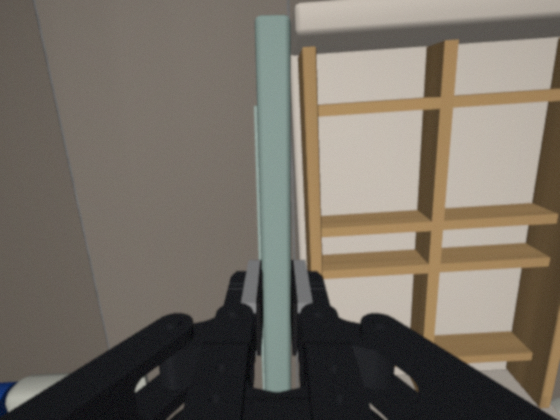

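View pics/B_side.png

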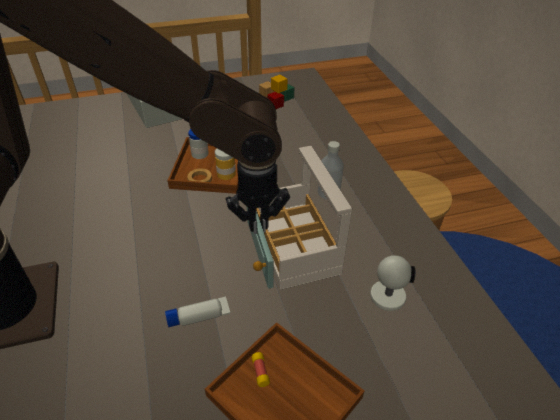

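Door nearly shut, a small wedge remains to the rail (wrist px 290–315). Finish gently, watching force.

```bash
python3 -m crank '[[0,0.014,0,0,0,-0.013,0],[0,0.028,0,0,0,-0.025,0],[0.001,0.043,0,0,0,-0.038,0],[0.001,0.043,0,0,0,-0.038,0],[0.001,0.043,0,0,0,-0.038,0]]' 25
python3 - <<'E'
from h import *
s=telemetry.get_state(); p0=s["eef_pos"]; print(p0,s["contact_force"],R.from_quat(s["tcp_rot"]).as_matrix()[:,1])
h=np.array([.532,.111]); v=p0[:2]-h; print(np.arctan2(-v[0],-v[1]))
E
```

```text
time: 42.75
eef_pos: [0.5322, 0.0049, 0.0754]
tcp_rot: [0.699, 0.715, 0.001, -0.001]
contact_force: [-4.3, 5.6, 10.1]
opening: 0.127
[0.5322474  0.00485739 0.07543198] [-4.28503217  5.55194661 10.09332436] [ 9.99767257e-01  2.15597059e-02 -7.81019520e-04]
-0.0023308523731607866
```

```bash
python3 -m crank '[[0,0.014,0,0,0,-0.01,0],[0,0.028,0,0,0,-0.015,0],[0,0.035,0,0,0,-0.018,0],[0,0.035,0,0,0,-0.018,0]]' 25
python3 - <<'E'
from h import *
s=telemetry.get_state(); p0=s["eef_pos"]; print(p0,s["contact_force"],R.from_quat(s["tcp_rot"]).as_matrix()[:,1])
snap("wrist","C_wrist.png")
E
```

```text
time: 43.15
eef_pos: [0.5323, 0.0049, 0.0753]
tcp_rot: [0.69, 0.724, -0.005, -0.007]
contact_force: [-20.3, 2.6, 23.1]
opening: 0.13
[0.53233346 0.00494474 0.07530941] [-20.33964461   2.63743984  23.06615821] [ 0.99873687  0.04745122 -0.01652407]
```

View pics/C_wrist.png

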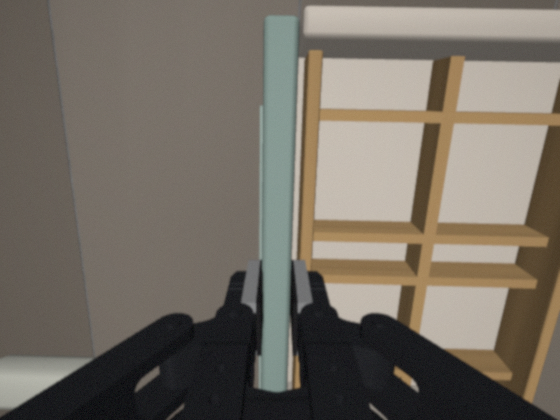

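Door is at its stop (−20 N, no further motion). Open the fingers and lift.

```bash
python3 -m crank '[[0,-0.02,0,0,0,0,0],[0,-0.025,0,0,0,0,0],[0,-0.025,0,0,0,0,0.2],[0,-0.025,0,0,0,0,0.4],[0,-0.025,0,0,0,0,0.5],[0,-0.025,0,0,0,0,0.5],[0,-0.025,0,0,0,0,0.5],[0,-0.025,-0.2,0,0,0,0.5],[0,-0.025,-0.5,0,0,0,0.5],[0,-0.025,-0.8,0,0,0,0.5],[0,-0.025,-1,0,0,0,0.5],[0,-0.025,-1,0,0,0,0.5]]' 25
python3 -m crank '[[0,-0.2,-0.1,0,0,0,0.5],[0,-0.4,-0.2,0,0,0,0.5],[0,-0.4,-0.2,0,0,0,0.5],[0,-0.4,-0.2,0,0,0,0.5]]' 25
python3 - <<'E'
from h import *
s=telemetry.get_state(); print(s["eef_pos"],s["contact_force"])
c=np.array([.4795,.3497]); ex=np.array([.374,.927]); ey=np.array([-.927,.374]); h=np.array([.532,.111])
for n in("side","scene","wrist"):
  p=snap(n,"D_%s.png"%n)
  for m in finder.pinpoint("door_top",p)[:1]: w=ray(p,m["location"],.09); print(n,"door",w,m["confidence"],np.arctan2(-(w[0]-h[0]),-(w[1]-h[1])))
  if n=="wrist": continue
  for l in("cream_pot","balm_pot","swab_pot","teether_ring"):
    for m in finder.pinpoint(l,p)[:1]: w=ray(p,m["location"],.005)[:2]; print(l,((w-c)@ex).round(3),((w-c)@ey).round(3))
  for l in("rattle","glass_bottle","monitor","cream_tube"):
    for m in finder.pinpoint(l,p)[:1]: print(l,ray(p,m["location"],0)[:2].round(3))
E
```

```text
time: 44.4
eef_pos: [0.5372, 0.0026, 0.23]
tcp_rot: [0.689, 0.725, 0.003, 0.005]
contact_force: [-0.9, -0.2, -0.4]
opening: 0.496
time: 44.8
eef_pos: [0.4739, 0.0001, 0.2531]
tcp_rot: [0.689, 0.725, 0.0, 0.0]
contact_force: [-0.3, 0.6, -0.3]
opening: 0.5
[4.73858918e-01 8.07292455e-05 2.53079513e-01] [-0.28650913  0.6483513  -0.3214039 ]
side door [ 0.53372132 -0.03232265  0.09      ] 0.62 -0.012009517656349738
cream_pot 0.052 0.045
balm_pot 0.049 -0.063
swab_pot -0.024 -0.056
teether_ring -0.05 0.015
rattle [0.548 0.221]
glass_bottle [0.76  0.172]
monitor [ 0.743 -0.184]
cream_tube [ 0.362 -0.124]
scene door [ 0.53100975 -0.02714242  0.09      ] 0.94 0.007168184108211157
cream_pot 0.05 0.038
balm_pot 0.069 -0.062
swab_pot -0.034 -0.047
teether_ring -0.065 0.018
rattle [ 0.45  -0.279]
glass_bottle [0.76  0.165]
monitor [ 0.753 -0.186]
cream_tube [ 0.368 -0.105]
wrist door [ 0.53579033 -0.02531465  0.09      ] 0.91 -0.027798552600025873
```

View pics/D_side.png

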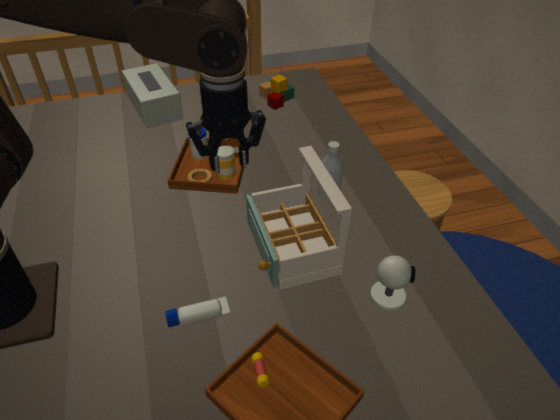

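View pics/D_wrist.png

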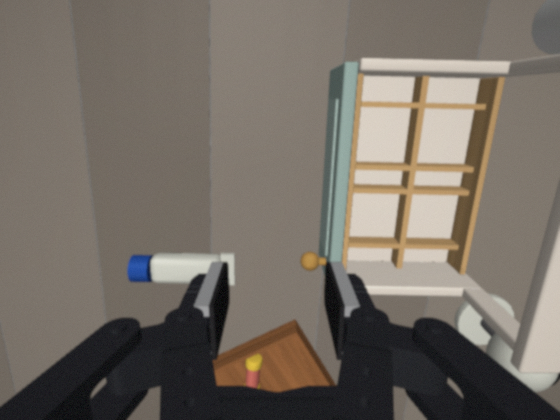

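View pics/D_scene.png

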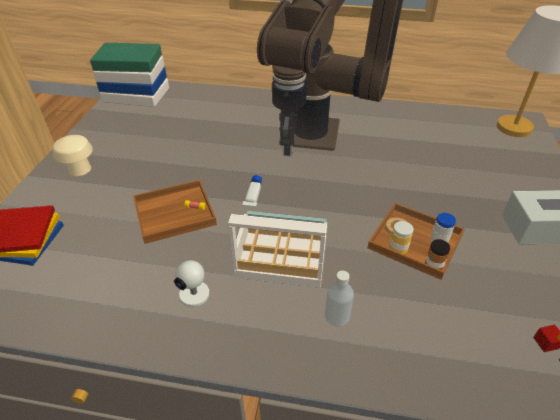

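The door is flush shut, the shelf is empty, the three pots are upright in the left tray with the ring, the rattle is in the right tray, and the gripper is clear. Hand in.

```bash
python3 - <<'E'
from h import *
print(ticket.sign_off())
E
```

```text
the job is handed in; nothing more can be done
None
```

The job is handed in at about 45 s of the 200 s allowed; sign-off gives no verdict, so what follows rests on my own last checks.

- **Door:** I swung it open to about 1.88 rad. After the last pot was in, I pushed it shut against its stop. In the last pictures it reads between −0.03 and +0.01 rad from my estimated hinge point. That is about 0 to 0.04 rad once the cabinet's slight turn is counted, against the 0.09 limit.
- **Pots:** Three were there (cream, balm, swab); the dummy pot was absent. All three were lifted over the front rail and stood in the left tray beside the ring. The last scene view shows them upright, and the shelf is empty.
- **Other things:** The ring is still in the left tray and the rattle in the right one. The bottle, monitor and tube are where they were, to within about 20 mm, the spread of the network readings. The gripper was clear of everything, about 0.25 m up.

Two checks did not agree cleanly:
- **Balm pot:** It moved about 2 cm toward a tray corner after I had released it, probably the announced knock. I checked it with an overlay: it was upright and inside the tray limits. It stands close to or against the wall, so I left it there.
- **Side camera:** In the last side view the network placed the rattle in the wrong spot, with the gripper in front of the left tray. The picture itself and the scene camera both show it in the right tray.

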